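# Index the sample carrier to the reading station and pin it

## Robot

A 6-joint arm with a two-finger parallel gripper is mounted at the origin on a cart in front of the work surface, level with it; the furniture and walls round the work are solid. World frame = base frame: x ahead of the robot, y to its left, z up, the work surface at z = 0. Lengths are in m, angles in rad, forces in N, time in s.
With the tool pointing down it reaches from about 0.375 to 0.825 m from the base axis. Payload 5.5 kg.
Tool frame: the origin (TCP) lies between the finger pads; the fingertips stand manip.tips_ahead ahead of it and the grasp point (between the pads) lies 3 mm ahead of it (manip.tips_ahead is the distance from the TCP to the fingertips, in m); x points along the fingers, y is the direction in which the jaws open and shut, and the axes are right-handed (so a half turn about x gives the same grasp; the last joint's range is limited). The gripper opens to 85 mm and grips with 20 to 120 N. Pads are 22 mm wide; open, the fingers measure 114 mm over their backs; the gripper's body (76 mm by 85 mm) begins 54 mm behind the grasp point. The pads swing forward as they close: fully open they stand 13 mm farther back than shut.
Start: joints at [-1.342, 0.314, -0.047, 1.21, 0, 1.571], TCP at [0.136, -0.584, 0.253] pointing down, gripper open.
Joint ranges: [-2.67, 2.67], [-0.69, 1.73], [-1.03, 1.25], [-2.08, 2.16], [-1.42, 1.45], [-3.14, 3.14]. Speed limits (rad/s): [2.39, 2.39, 3.01, 3.14, 3.14, 3.14].

## Interface

Orientations are given as a unit quaternion [x, y, z, w].
In Python, from bench import monitor, viewer, workorder, manip gives the robot as it stands.
- The arm moves only by the tool carry_out, never from a script. Its arguments are lists of equal length, an entry for each row: "claw": the finger opening in m, from 0 to 0.0854; "slide": the shift along the tool's x, y, z in m, a list of three; "yaw": the turn about the tool's x in degrees. In form: {"claw": [claw, ...], "slide": [[tx, ty, tz], ...], "yaw": [yaw, ...]}. A call has 1 to 20 rows; each row shifts and turns the commanded pose from where the row before left it, along the tool's axes as they then stand; what a row does not reach is not made up. A row lasts 1/10 s, in which the tool goes at most 50 mm and 8.59 degrees, less where a joint would pass 70% of its speed; a pose out of reach is approached as far as the arm can. A call is refused whole if a number of a shift passes 0.05 or a number of a turn 8.59, either way. A call with a gripper value outside its range is refused whole. The fingers move at their own pace and stop on an object; "force" is the grip in N (left out, the last holds). Time passes only in rows, so rows that do not move let the fingers close. It gives the time, the measured TCP pose, the force and the opening at its end, in the units of the state.
- monitor.state(): the state, without advancing time (a new reading comes with each control period).
- viewer.snapshot(name): name is "scene" or "top" or "wrist"; returns a dict with "img" (420x560x3 uint8, blue, green, red), "fx", "fy", "cx", "cy" (pixels), "xyz" and "rotation" of the camera in the world. Camera axes: x right, y down, z forward; pixel columns grow to the right and rows downward; lengths in m; the calibration is good to about 2 mm. The wrist camera is an equidistant fisheye: a pixel r from the principal point sees the ray r / f radians off the axis. A picture is of the moment at which its call begins. There is no depth.
- workorder.hand_in(): hands the job in, once; it reports no verdict.
Trained networks look in a picture, given as the dict that the camera call returned (one of the last four; its "shot" number tells which), for a name from the list of things; names that differ only in an ending like _2 or _b are one class to them, and where a whole thing is asked for, a point or a joint stands for the part that bears it (a point fixed in the world has none). Each returns a list of dicts, best first, with "score" (0 to 1); they miss things now and then, are a little off and sometimes report something else, mostly with a low value. They report only what shows in the picture. A call takes as long as a camera call. They do not tell look-alikes from the thing itself.
- viewer.regions_of(picture, name): "region" (420x560 bool, what is visible of it) and "location" ([column, row] in pixels, amid what is visible of it).
- viewer.place_of(picture, name): "location" ([column, row] in pixels: a listed point, or the origin of a listed thing).
The state is a dict: "clock": time; "joints": joint angles; "qd": joint speeds; "joint_torque": joint torques, N m; "eef_pos": TCP position; "eef_rot": TCP orientation; "contact_force": force on the tool from outside, world axes, zero at the start; "moment": the same for the moment, N m; "grip_width": finger opening in m.
Only numpy, scipy, OpenCV 4.12 (cv2) and the standard library are available. Lean on these libraries where they do the work, as an engineer would, in place of code of your own. Each camera call takes 0.05 s, during which the arm holds its last target.

## Task

Get the sample shuttle ready for a reading: push the carrier along its rail until it clicks into the detent of the next station, under the overhanging reading head. Turn its brass bushing by the upright peg until the cross-hole lines up with the bore, take the index pin from its cradle and pass it through the guide block, carrier and bushing until its collar sits home against the block, and leave it there. Do not knock over or shove aside the glassware, bottle and weight that stand round the shuttle.

Things in the scene. Friction and masses are not known exactly. Their poses are not given: they have to be found in the camera images.
- shuttle: Fixed sample shuttle. Origin on the worktop under the reading station; x across the rail to its back (away from the robot), y along the rail, z up. Lipped steel rail 76 wide, 24 high, y -160 to +129, dark end stops. Base plate 10 high reaches x = -47 (x = -64 where |y| < 25). Loading end at negative y; detents at y = 0 (reading, the goal) and y = +72 (a further station).
- station (a point): On the shuttle at x = 0, y = 0, 10 above the worktop: the carrier's origin at the reading station. A sprung ball at the rail's back edge makes the detent: it draws the carrier in over the last 3 mm; some 10 to 17 N along the rail takes it out again. The ball first meets the ramped end of the carrier's foot about 40 before the station (6 to 10 N); elsewhere it slides with 2 to 7 N.
- head_edge (a point): Lower front edge of the white reading head that overhangs the rail, in the middle of its width (shuttle x = 8, y = -25, z = 185). The head: x 8 to 124, y -110 to +60, z 185 to 271, on a grey column x 72 to 116; under it a lens barrel, diameter 32, down to z 175 at x = 40, y = 0. An upright gripper over the rail would hit it: come from the front, leaning back some 30 degrees.
- guide_mouth (a point): Centre of the bore's mouth in the front face of the fixed steel guide block (shuttle x = -56, y = 0, z = 40). Block: 32 wide (y), 14 thick (x -56 to -42), top at z 58. The bore, diameter 10 with a small chamfer, runs level along the shuttle's x. Axes as the shuttle's.
- carrier: Loose carrier, held down by the rail's lips. Origin: centre of its foot's underside, on the rail axis, 10 above the worktop; axes along the shuttle's. Starts 52 to 105 short of the reading station, at negative y. Foot 84 long (y). Two aluminium cheeks 52 long, tops 60 above the worktop, x 19.5 to 25.5 either side, 10.6 bores at 40 above the worktop. About 0.6 kg.
- post_grip (a point): On the carrier's upright round steel pushing post (diameter 12, top 96 above the worktop, axis at carrier x = 0, y = -60): this point is 82 above the worktop, 14 below its top. The arm that carries the post has its top 36 above the worktop; 27 clear between post and the bushing's flange.
- bushing (a joint): Angle (rad) of the brass bushing about the carrier's upright axis (carrier x = y = 0), anticlockwise from above. At 0 or pi (either will do) its 12 wide cross-hole lines up with the bore; the black line on its flange then points to the marks on the cheeks. Starts 0.5 to 2.6, stops at -0.5 and 3.64, stays where left (friction 0.03 N m). Flange diameter 53, top 67 above the worktop.
- peg_grip (a point): On the upright round polished steel peg that turns the bushing (diameter 10, from the flange, 67 above the worktop, to 99): this point is 88 above the worktop. The peg stands 20 from the bushing's axis: towards the carrier's +y at angle 0, -x (the front) at pi/2, -y at pi.
- pin_grip (a point): Centre of the black ribbed grip of the loose index pin, on its axis; x along the pin to its tip. Grip diameter 16, x -26 to 14; collar diameter 22, x 14 to 18; steel shank diameter 8 from x 18, tapering from x 74 to 3.6 at the tip, x 88. 0.09 kg. Starts level in its cradle, axis 45 above the worktop, tip roughly away from the robot. Home, this point is 18 in front of the guide block.
- pin_tip (a point): The pin's tip, on its axis, 88 from the grip's centre; same axes. When home it is 14 past the bushing's axis.
- pin_collar (a point): Centre of the collar's front face, on the pin's axis, 18 from the grip's centre towards the tip; it bears on the guide block's front face when the pin is home.
- cradle: The pin's fixed aluminium cradle, at the left or the right of the bench's front: plate 104 x 40 x 6 with two V supports, 6 thick, up to 51 high, at x = -21.5 (end of the pin's grip) and x = 54 (shank) of its frame; lift the pin straight up out of it. Origin on the worktop under the grip's centre, x along the pin to its tip.
- cylinder: Bystander: measuring cylinder, foot 48 wide, 121 high, origin under its centre; stands behind the rail's loading end.
- beaker: Bystander: 50 ml beaker, diameter 50, 59 high, origin under its centre; stands behind the rail's far end.
- dropper_bottle: Bystander: brown dropper bottle, diameter 34, 102 high, origin under its centre; stands in front of the rail, at the positive y side of the pin's way.
- weight_200: Bystander: brass check weight, diameter 30, 51 high, origin under its centre; stands in front of the rail, at the negative y side of the pin's way.
Mind the look-alikes: they are no part of the job. Leave any turquoise look-alike of the part that bears pin_grip alone.

How it is judged:
On the way, in this order (a step that is already met when the one before it is completed fails the run):
1. the carrier sits in the detent of the reading station (y of carrier in the frame of shuttle between -0.002 and 0.002 m), for 0.2 s.
2. the index pin is home through guide block, carrier and bushing (x of pin_collar in the frame of shuttle above -0.0595 m and y of pin_tip in the frame of shuttle between -0.005 and 0.005 m and z of pin_tip in the frame of shuttle between 0.034 and 0.046 m and angle between the x axis of pin_tip and the x axis of shuttle, either way round below 0.11 rad and (value of joint bushing between -0.15 and 0.15 rad or value of joint bushing between 2.99 and 3.29 rad)), for 0.2 s.
At the end, for the whole second after the job is handed in: Carrier within 2 mm of the reading station; bushing within 0.15 rad of lined up (0 or pi); pin in the bores, collar within 3.5 mm of the guide block's face, tip within 5 mm sideways and 6 mm in height of the bore's axis, pin within 0.11 rad of it; carrier and pin at rest (all of step 1 and all of step 2 and linear speed of each of carrier, pin below 0.01 m/s); the robot touches nothing.
It fails at once if the measuring cylinder was pushed more than 30 mm or tipped over (distance of cylinder from where it was at the start of the episode above 0.03 m or angle between cylinder's own z axis and vertical above 0.5 rad).
It fails at once if the beaker was pushed more than 30 mm or tipped over (distance of beaker from where it was at the start of the episode above 0.03 m or angle between beaker's own z axis and vertical above 0.5 rad).
It fails at once if the dropper bottle was pushed more than 30 mm or tipped over (distance of dropper_bottle from where it was at the start of the episode above 0.03 m or angle between dropper_bottle's own z axis and vertical above 0.5 rad).
It fails at once if the check weight was pushed more than 30 mm or tipped over (distance of weight_200 from where it was at the start of the episode above 0.03 m or angle between weight_200's own z axis and vertical above 0.5 rad).
It also fails if it takes over 54 s, if anything falls off the work surface, if the arm or the gripper's body presses on something with over 40 N, if the wrist force passes 120 N, or if a joint passes its speed limit or range.

## Working session

There is one attempt and no reset: what is moved stays moved. The work goes in short steps, Python scripts to look and compute and a tool call to move; the robot and the scene stay as the last step left them, time stands still between calls to the robot, and variables do not carry over. Pictures are saved under pics/ and viewed, and the job is handed in when it is done.

Besides the shell and the picture viewer there is one more tool, called after "Request:" by a JSON object that holds its "api" and its "payload". carry_out: Moves the arm, as the interface text tells. Its arguments: {"type":"object","properties":{"claw":{"type":"array"},"slide":{"type":"array"},"yaw":{"type":"array"},"force":{"type":"number"}},"required":["claw","slide","yaw"]}

```bash
ls -la; mkdir -p pics; python3 - <<'E'
from bench import monitor, viewer, workorder, manip
import cv2
print(monitor.state()); print(manip.tips_ahead)
for n in ["scene","top"]:
    p=viewer.snapshot(n); cv2.imwrite(f"pics/{n}0.png",p["img"]); print(n,{k:p[k] for k in p if k!='img'})
E
```

```text
total 12
drwxr-xr-x  3 agent agent 4096 Dec  7 16:51 .
drwxr-xr-x 23 root  root  4096 Dec  7 16:51 ..
drwxr-xr-x  2 agent agent 4096 Dec  7 16:51 pics
{'clock': 0.0, 'joints': array([-1.34199266e+00,  3.14265135e-01, -4.80544356e-02,  1.21019533e+00,
        2.18364348e-05,  1.57077496e+00]), 'qd': array([ 0.00111867,  0.00061215,  0.00134891,  0.00140736,  0.00117492,
       -0.00090046]), 'joint_torque': array([-1.52505263e-04, -5.39590788e+01,  3.39747941e+01,  1.93982490e-02,
       -3.51272574e-04, -2.12716378e-07]), 'eef_pos': array([ 0.1359743 , -0.58384717,  0.25242189]), 'eef_rot': array([-0.70242179, -0.08132996,  0.70254516, -0.08012092]), 'contact_force': array([-0.2166826 , -0.01108044,  0.73342667]), 'moment': array([-0.00180518,  0.03648293,  0.04209107]), 'grip_width': 0.08523570245781488}
0.022
scene {'fx': 512.5309449007909, 'fy': 512.5309449007909, 'cx': 283.9646010726361, 'cy': 209.7628782370738, 'xyz': array([-0.18773299,  1.16614968,  0.82511298]), 'rotation': array([-0.2496234 ,  0.81220402, -0.50275435,  0.15890515]), 'shot': 1}
top {'fx': 427.6341543308711, 'fy': 427.6341543308711, 'cx': 278.01813665891865, 'cy': 212.67743143759074, 'xyz': array([0.42631985, 0.11721015, 1.45222821]), 'rotation': array([-0.69884328,  0.71138647, -0.07034245,  0.02448064]), 'shot': 2}
```

View pics/scene0.png

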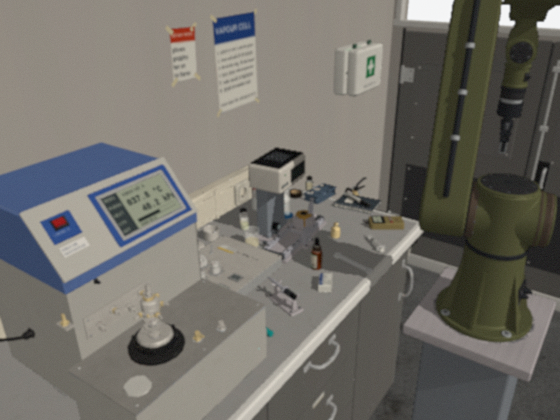

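View pics/top0.png

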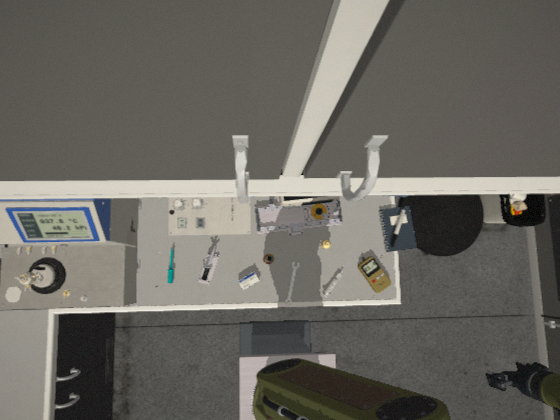

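```bash
cat > h.py <<'E'
import numpy as np, cv2
from scipy.spatial.transform import Rotation as R
from bench import monitor, viewer, workorder, manip
def ray(p,uv,fish=False):
    u,v=uv; x=(u-p["cx"])/p["fx"]; y=(v-p["cy"])/p["fy"]
    if fish:
        r=np.hypot(x,y); d=np.array([x/r*np.sin(r),y/r*np.sin(r),np.cos(r)]) if r>1e-9 else np.array([0,0,1.])
    else: d=np.array([x,y,1.])
    d=R.from_quat(p["rotation"]).apply(d); return d/np.linalg.norm(d)
def atz(p,uv,z,fish=False):
    d=ray(p,uv,fish); o=np.array(p["xyz"]); return o+d*(z-o[2])/d[2]
def proj(p,X,fish=False):
    c=R.from_quat(p["rotation"]).inv().apply(np.asarray(X)-p["xyz"])
    if fish:
        th=np.arctan2(np.hypot(c[0],c[1]),c[2]); n=np.hypot(c[0],c[1])+1e-12; x,y=c[0]/n*th,c[1]/n*th
    else: x,y=c[0]/c[2],c[1]/c[2]
    return np.array([p["cx"]+p["fx"]*x,p["cy"]+p["fy"]*y])
E
python3 - <<'E'
from h import *
np.set_printoptions(precision=4,suppress=True)
Z=dict(shuttle=0,station=.01,head_edge=.185,guide_mouth=.04,carrier=.01,post_grip=.082,bushing=.067,peg_grip=.088,pin_grip=.045,pin_tip=.045,pin_collar=.045,cradle=0,cylinder=0,beaker=0,dropper_bottle=0,weight_200=0)
for c in ["top","scene"]:
    p=viewer.snapshot(c)
    for n in Z:
        try:
            for r in viewer.place_of(p,n)[:3]:
                print(c,n,round(r["score"],2),np.round(r["location"],1),atz(p,r["location"],Z[n]))
        except Exception as e: print(c,n,e)
    if c=="top": crop=p["img"][190:310,130:410]
    else: crop=p["img"][140:350,180:440]
    cv2.imwrite(f"pics/{c}1.png",cv2.resize(crop,None,fx=2.8,fy=2.8,interpolation=cv2.INTER_CUBIC))
E
```

```text
top shuttle 0.98 [292.7 212.7] [ 0.6211 -0.0301  0.    ]
top station 0.71 [292. 216.] [ 0.6084 -0.0264  0.01  ]
top head_edge 0.96 [309.2 203.6] [ 0.6233 -0.0621  0.185 ]
top guide_mouth 0.95 [299.2 227.2] [ 0.5666 -0.0465  0.04  ]
top guide_mouth 0.5 [307.9 206.4] [ 0.6364 -0.078   0.04  ]
top carrier 0.88 [315.8 212.8] [ 0.6183 -0.1087  0.01  ]
top post_grip 0.65 [338.4 206.3] [ 0.6292 -0.1727  0.082 ]
top bushing it knows: beaker, carrier, cradle, cylinder, dropper_bottle, guide_mouth, head_edge, peg_grip, pin_collar, pin_grip, pin_tip, post_grip, shuttle, station, weight
top peg_grip 0.54 [324.  213.5] [ 0.6053 -0.1232  0.088 ]
top peg_grip 0.41 [211.7 249.6] [0.4952 0.2388 0.088 ]
top peg_grip 0.36 [209.5 264. ] [0.4502 0.2457 0.088 ]
top pin_grip 0.67 [172.6 274. ] [0.4215 0.3674 0.045 ]
top pin_grip 0.62 [207.  271.5] [0.427  0.2578 0.045 ]
top pin_tip 0.54 [210.6 247.7] [0.5036 0.2461 0.045 ]
top pin_tip 0.53 [175.  248.6] [0.5028 0.3606 0.045 ]
top pin_collar 0.67 [207.2 264.2] [0.4505 0.2571 0.045 ]
top pin_collar 0.54 [166.9 265.1] [0.4503 0.3858 0.045 ]
top cradle 0.69 [2
[... 1225 characters left out ...]
scene peg_grip 0.5 [310.1 207.8] [ 0.5947 -0.1171  0.088 ]
scene pin_grip 0.7 [285.8 294.4] [0.4258 0.2723 0.045 ]
scene pin_grip 0.62 [266.6 329.8] [0.3846 0.4123 0.045 ]
scene pin_tip 0.73 [268.7 277.2] [0.5086 0.233  0.045 ]
scene pin_collar 0.56 [286.2 287.8] [0.4414 0.2475 0.045 ]
scene pin_collar 0.41 [257.2 328. ] [0.4067 0.4194 0.045 ]
scene cradle 0.95 [290.5 303. ] [0.4292 0.2456 0.    ]
scene cradle 0.21 [309.4 233.8] [ 0.587 -0.103  0.   ]
scene cylinder 0.58 [289.9 211.4] [ 0.7331 -0.2051  0.    ]
scene cylinder 0.16 [306.7 231.5] [ 0.6029 -0.1114  0.    ]
scene dropper_bottle 0.66 [312.8 264.1] [0.4803 0.0495 0.    ]
scene weight_200 0.64 [338.7 238.9] [ 0.4899 -0.1267  0.    ]
```

View pics/top1.png

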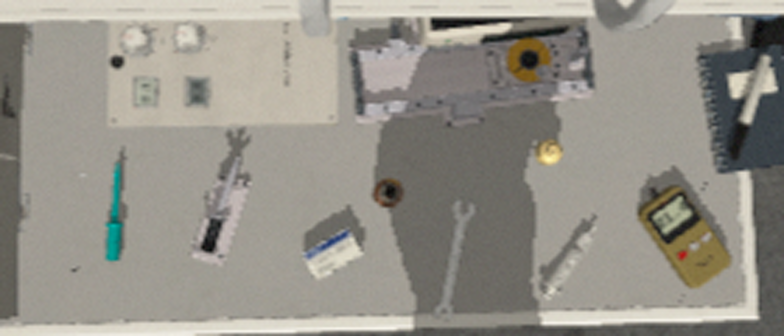

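View pics/scene1.png

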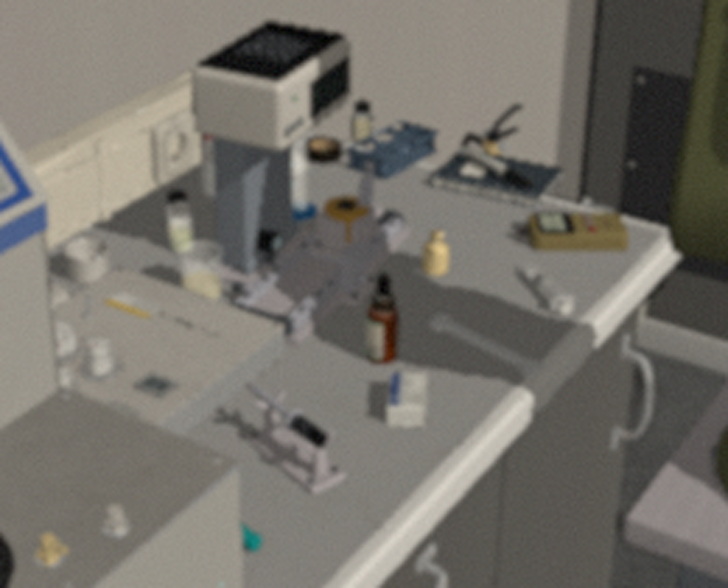

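```bash
python3 - <<'E'
from h import *
np.set_printoptions(precision=4,suppress=True)
s=monitor.state()
T=R.from_quat(s["eef_rot"]); print(T.as_matrix())
p=viewer.snapshot("wrist"); cv2.imwrite("pics/w0.png",p["img"])
print({k:p[k] for k in p if k!='img'})
print("cam in tool",T.inv().apply(p["xyz"]-s["eef_pos"]), (T.inv()*R.from_quat(p["rotation"])).as_matrix())
q=viewer.snapshot("scene"); cv2.imwrite("pics/s2.png",cv2.resize(q["img"][0:180,400:560],None,fx=3.3,fy=3.3))
E
```

```text
[[-0.      0.2268 -0.9739]
 [ 0.     -0.9739 -0.2268]
 [-1.     -0.      0.    ]]
{'fx': 325.19226210127806, 'fy': 325.19226210127806, 'cx': 278.4007959574227, 'cy': 205.2543450595825, 'xyz': array([ 0.2069, -0.5675,  0.3732]), 'rotation': array([ 0.7749, -0.6151, -0.0901,  0.1143]), 'shot': 5}
cam in tool [-0.1199 -0.0004 -0.0728] [[-0.001  -0.2879  0.9577]
 [ 1.     -0.0001  0.001 ]
 [-0.0002  0.9577  0.2879]]
```

View pics/w0.png

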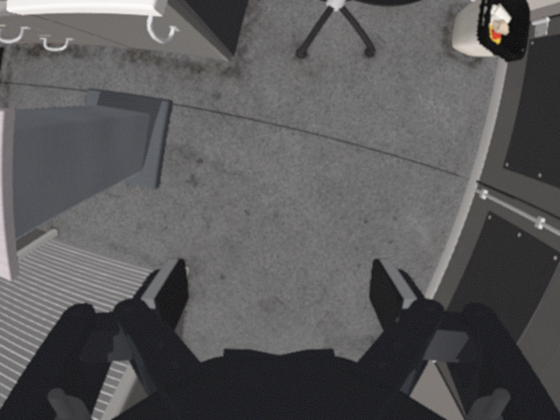

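View pics/s2.png

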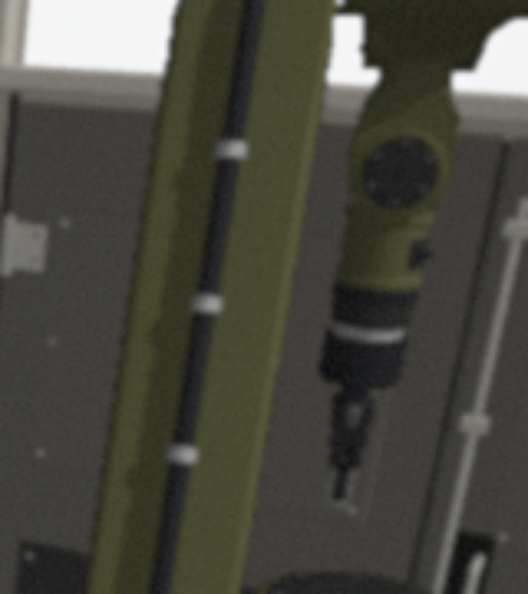

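Request:
{"api": "carry_out", "payload": {"claw": [0.085,0.085,0.085,0.085,0.085,0.085,0.085,0.085,0.085,0.085,0.085,0.085,0.085,0.085], "slide": [[-0.002,-0.028,-0.031],[-0.002,-0.028,-0.031],[-0.002,-0.028,-0.031],[-0.002,-0.028,-0.031],[-0.002,-0.028,-0.031],[-0.002,-0.028,-0.031],[-0.002,-0.028,-0.031],[-0.002,-0.028,-0.031],[-0.002,-0.028,-0.031],[-0.002,-0.028,-0.031],[-0.002,-0.028,-0.031],[-0.002,-0.028,-0.031],[-0.002,-0.028,-0.031],[-0.002,-0.028,-0.031]], "yaw": [-6,-6,-6,-6,-6,-6,-6,-6,-6,-6,-6,-6,-6,-6]}}

```text
clock: 3.2
eef_pos: [0.0979, -0.0517, 0.2814]
eef_rot: [0.467, 0.534, -0.468, 0.528]
contact_force: [-25.5, 15.9, 16.0]
grip_width: 0.085
```

```bash
python3 - <<'E'
from h import *
np.set_printoptions(precision=4,suppress=True)
s=monitor.state(); print(s); print(R.from_quat(s["eef_rot"]).as_matrix())
q=viewer.snapshot("scene"); cv2.imwrite("pics/s3.png",q["img"])
E
```

```text
{'clock': 3.2, 'joints': array([-0.4874, -0.6889, -0.7764,  1.491 ,  0.0005,  0.9559]), 'qd': array([ 0.9076, -0.0328, -0.0559,  0.9594,  0.0013, -0.1403]), 'joint_torque': array([ -5.7752, -23.4519,  31.1105,  -4.692 ,  -0.3053,   0.0653]), 'eef_pos': array([ 0.0979, -0.0517,  0.2814]), 'eef_rot': array([ 0.4667,  0.5335, -0.4676,  0.5281]), 'contact_force': array([-25.4797,  15.8607,  16.0071]), 'moment': array([ 0.6222,  1.0222, -0.0039]), 'grip_width': 0.08495227163887535}
[[-0.0066  0.9919  0.1271]
 [ 0.004   0.1272 -0.9919]
 [-1.     -0.006  -0.0049]]
```

View pics/s3.png

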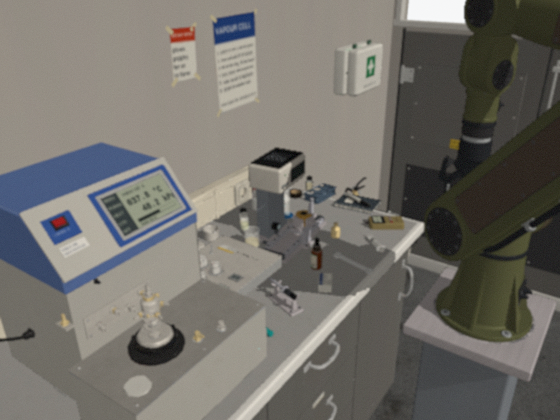

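Request:
{"api": "carry_out", "payload": {"claw": [0.085,0.085,0.085], "slide": [[0,0.03,0.008],[0,0.03,0.008],[0,0.03,0.008]], "yaw": [0,0,0]}}

```text
clock: 3.55
eef_pos: [0.1934, -0.0657, 0.2814]
eef_rot: [0.468, 0.531, -0.468, 0.529]
contact_force: [0.3, -0.6, -0.1]
grip_width: 0.0848
```

Request:
{"api": "carry_out", "payload": {"claw": [0.085,0.085,0.085,0.085,0.085,0.085,0.085,0.085], "slide": [[0,0.038,0.01],[0,0.038,0.01],[0,0.038,0.01],[0,0.038,0.01],[0,0.038,0.01],[0,0.038,0.01],[0,0.038,0.01],[0,0,0]], "yaw": [0,0,0,0,0,0,0,0]}}

```text
clock: 4.35
eef_pos: [0.4687, -0.1029, 0.2793]
eef_rot: [0.468, 0.531, -0.468, 0.529]
contact_force: [-0.2, 0.2, -0.3]
grip_width: 0.085
```

```bash
cat >> h.py <<'E'
Z=dict(shuttle=0,station=.01,head_edge=.185,guide_mouth=.04,carrier=.01,post_grip=.082,peg_grip=.088,pin_grip=.045,pin_tip=.045,pin_collar=.045,cradle=0,cylinder=0,beaker=0,dropper_bottle=0,weight_200=0)
def look(tag,names,n=2):
    np.set_printoptions(precision=4,suppress=True)
    s=monitor.state(); print(s["clock"],s["eef_pos"],s["joints"])
    p=viewer.snapshot("wrist"); cv2.imwrite(f"pics/{tag}.png",p["img"])
    for k in names:
        for r in viewer.place_of(p,k)[:n]:
            print(k,round(r["score"],2),np.round(r["location"],1),atz(p,r["location"],Z[k],True))
    return p
E
python3 - <<'E'
from h import *
look("w1",Z)
E
```

```text
4.35 [ 0.4687 -0.1029  0.2793] [-0.2169  0.0797 -0.2759  1.2181  0.0012  1.2292]
shuttle 0.71 [395. 131.] [ 0.6079 -0.0325  0.    ]
station 0.88 [399.7 131.9] [ 0.6106 -0.0324  0.01  ]
head_edge 0.94 [478.3 181.3] [ 0.6172 -0.0555  0.185 ]
guide_mouth 0.59 [362.2 127.5] [ 0.5535 -0.0351  0.04  ]
carrier 0.94 [391.1 189.4] [ 0.6135 -0.1067  0.01  ]
post_grip 0.73 [404.3 260.4] [ 0.6214 -0.1717  0.082 ]
peg_grip 0.94 [403.6 224.1] [ 0.6058 -0.1268  0.088 ]
cylinder 0.68 [448.8 239.5] [ 0.7278 -0.1695  0.    ]
beaker 0.9 [464.2  77.5] [0.6986 0.0603 0.    ]
dropper_bottle 0.65 [292.4  39.8] [0.464  0.0597 0.    ]
dropper_bottle 0.62 [400.5 132.1] [ 0.6157 -0.0325  0.    ]
weight_200 0.87 [308.6 202. ] [ 0.511  -0.1396  0.    ]
```

View pics/w1.png

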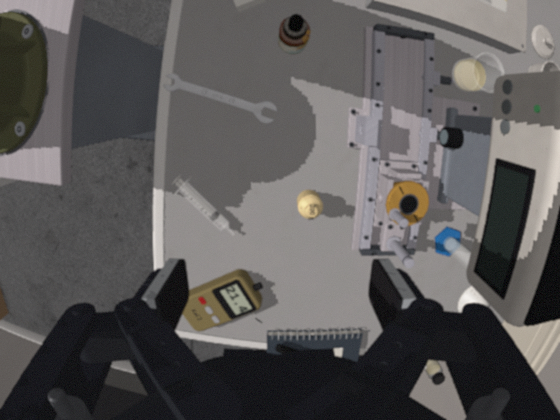

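```bash
python3 - <<'E'
import cv2
i=cv2.imread("pics/w1.png"); c=cv2.resize(i[15:155,340:480],None,fx=4.2,fy=4.2,interpolation=cv2.INTER_CUBIC); cv2.imwrite("pics/w1a.png",c)
c=cv2.resize(i[140:280,340:480],None,fx=4.2,fy=4.2,interpolation=cv2.INTER_CUBIC); cv2.imwrite("pics/w1b.png",c)
E
```

```text
(no output)
```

View pics/w1a.png

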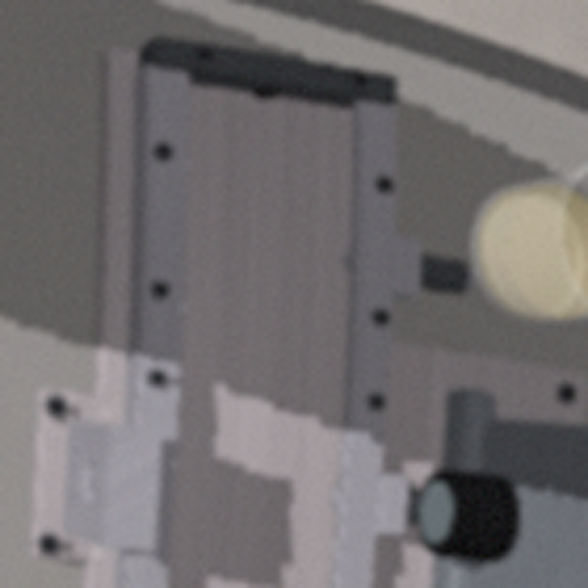

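View pics/w1b.png

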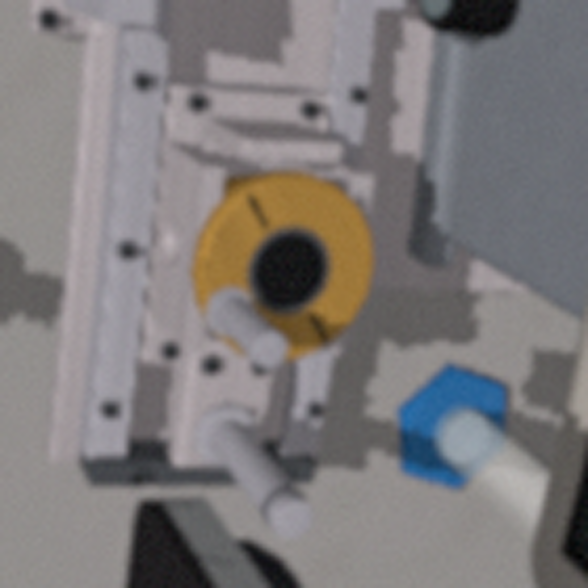

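```bash
cat > g.py <<'E'
from h import *
np.set_printoptions(precision=4,suppress=True)
p=viewer.snapshot("wrist")
def a(u,v,z): return atz(p,(340+u/4.2-.4,15+v/4.2-.4),z,True)
def b(u,v,z): return atz(p,(340+u/4.2-.4,140+v/4.2-.4),z,True)
P=dict(base_far=a(108,55,.01),base_near=b(52,458,.01),rear_far=a(396,90,.024),rear_mid=a(345,430,.024),rear_near=b(313,455,.024),fr_far=a(145,60,.024),fr_near=b(87,455,.024),foot1=a(38,395,.01),foot2=a(30,555,.01),flange=b(283,265,.067),pegb=b(230,315,.067),pegt=b(267,348,.099),postb=b(225,422,.036),postt=b(290,513,.096))
for k,v in P.items(): print(k,v)
y=P["base_far"]-P["base_near"]; print("yaw base",np.degrees(np.arctan2(-y[0],y[1])))
y=P["rear_far"]-P["rear_near"]; print("yaw rear",np.degrees(np.arctan2(-y[0],y[1])))
y=P["fr_far"]-P["fr_near"]; print("yaw fr",np.degrees(np.arctan2(-y[0],y[1])))
# fit
def fit(obs):
    A=np.array([o[0] for o in obs]);B=np.array([o[1][:2] for o in obs])
    a0=A-A.mean(0);b0=B-B.mean(0)
    th=np.arctan2((a0[:,0]*b0[:,1]-a0[:,1]*b0[:,0]).sum(),(a0*b0).sum())
    M=np.array([[np.cos(th),-np.sin(th)],[np.sin(th),np.cos(th)]]);t=B.mean(0)-M@A.mean(0)
    print(np.degrees(th),t,"res",(B-(A@M.T+t))*1000);return th,t,M
th,t,M=fit([((-.038,.129),P["fr_far"]),((.038,.129),P["rear_far"]),((-.038,-.16),P["fr_near"]),((.038,-.16),P["rear_near"]),((-.064,.025),P["foot1"]),((-.064,-.025),P["foot2"])])
for k,v in P.items(): print(k,"shuttle",(M.T@(v[:2]-t))*1000)
E
python3 g.py
```

```text
base_far [0.5449 0.0895 0.01  ]
base_near [ 0.5735 -0.1933  0.01  ]
rear_far [0.6304 0.0973 0.024 ]
rear_mid [ 0.6274 -0.0083  0.024 ]
rear_near [ 0.6566 -0.1781  0.024 ]
fr_far [0.5525 0.0861 0.024 ]
fr_near [ 0.5802 -0.1853  0.024 ]
foot1 [ 0.5372 -0.015   0.01  ]
foot2 [ 0.5419 -0.0614  0.01  ]
flange [ 0.6098 -0.1076  0.067 ]
pegb [ 0.5976 -0.1233  0.067 ]
pegt [ 0.5959 -0.1215  0.099 ]
postb [ 0.6175 -0.1654  0.036 ]
postt [ 0.6163 -0.1666  0.096 ]
yaw base 5.776818740776508
yaw rear 5.4418756719675905
yaw fr 5.834799164638439
5.842915893676193 [ 0.6033 -0.0303] res [[ 0.1067 -8.0532]
 [ 2.4332 -4.6443]
 [-1.5774  8.0239]
 [-0.7585  7.5293]
 [ 0.0865 -3.108 ]
 [-0.2904  0.2523]]
base_far shuttle [-45.8798 125.0789]
base_near shuttle [ -46.2077 -159.147 ]
rear_far shuttle [ 39.9477 124.1321]
rear_mid shuttle [26.1676 19.4165]
rear_near shuttle [  38.0119 -152.4326]
fr_far shuttle [-38.7137 120.9778]
fr_near shuttle [ -38.7524 -151.8572]
foot1 shuttle [-64.2303  21.8993]
foot2 shuttle [-64.2632 -24.7195]
flange shuttle [ -1.4692 -77.5851]
pegb shuttle [-15.1488 -91.8954]
pegt shuttle [-16.6602 -89.9555]
postb shuttle [   0.3926 -135.8127]
postt shuttle [  -0.9633 -136.9597]
```

Request:
{"api": "carry_out", "payload": {"claw": [0.085,0.085,0.085,0.085,0.085,0.085,0.085,0.085,0.085,0.085,0.085], "slide": [[0,0,0],[0,0,0.037],[0,0,0.037],[0,0,0.037],[0,0.03,0],[0,0.03,0],[0,0.03,0],[0.04,0,0],[0.04,0,0],[0.04,0,0],[0,0,0]], "yaw": [1.5,0,0,0,0,0,0,0,0,0,0]}}

```text
clock: 6.3
eef_pos: [0.5607, -0.2023, 0.1539]
eef_rot: [0.473, 0.528, -0.477, 0.519]
contact_force: [-1.0, 0.2, 0.0]
grip_width: 0.0849
```

```bash
cat >> h.py <<'E'
TH=np.radians(5.78); T0=np.array([.6033,-.0303])
M=np.array([[np.cos(TH),-np.sin(TH)],[np.sin(TH),np.cos(TH)]])
def sh(X): X=np.asarray(X); return np.r_[M.T@(X[:2]-T0),X[2]]*1000
def wo(x,y,z): return np.r_[M@np.array([x,y])/1000+T0,z/1000]
def st():
    s=monitor.state(); y=R.from_quat(s["eef_rot"]).as_matrix()
    print("t",round(s["clock"],2),"tcp shuttle mm",np.round(sh(s["eef_pos"]),1),"yaw rel deg",np.round(np.degrees(np.arctan2(y[1,1],y[0,1])-TH),2),"xaxis",np.round(y[:,0],3),"F shuttle",np.round(np.r_[M.T@s["contact_force"][:2],s["contact_force"][2]],1),"grip",round(s["grip_width"],4),"j",np.round(s["joints"],2))
E
python3 - <<'E'
from h import *
st(); look("w2",["post_grip","peg_grip","carrier","station","guide_mouth"])
E
```

```text
t 6.3 tcp shuttle mm [ -59.7 -166.9  153.9] yaw rel deg -0.21 xaxis [-0.013  0.005 -1.   ] F shuttle [-1.   0.3  0. ] grip 0.0849 j [-0.35  0.37 -0.2   1.02  0.    1.13]
6.3 [ 0.5607 -0.2023  0.1539] [-0.3467  0.3733 -0.1955  1.0164  0.0006  1.127 ]
post_grip 0.98 [383.2 188.5] [ 0.622  -0.1689  0.082 ]
peg_grip 0.7 [367.2 111.9] [ 0.6031 -0.1236  0.088 ]
peg_grip 0.18 [357.3  10.4] [ 0.5915 -0.0636  0.088 ]
carrier 0.81 [358.   97.6] [ 0.6143 -0.1104  0.01  ]
station 0.9 [361.7   7.2] [ 0.6104 -0.0321  0.01  ]
station 0.25 [456.5 182.1] [ 0.719  -0.1691  0.01  ]
```

View pics/w2.png

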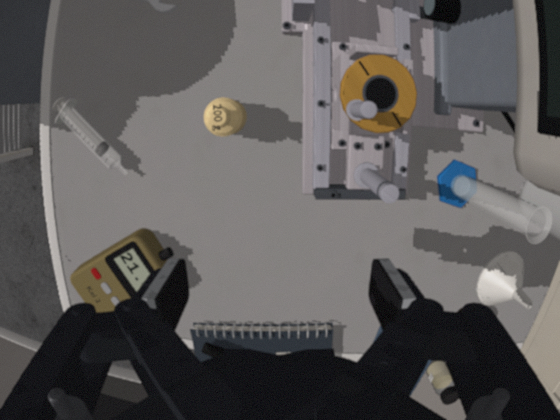

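Request:
{"api": "carry_out", "payload": {"claw": [0.085,0.085,0.085,0.085], "slide": [[0.035,0.009,0],[0.034,0,0],[0,0,0],[0,0,-0.004]], "yaw": [0,0,0,0]}}

```text
clock: 7.0
eef_pos: [0.5733, -0.1992, 0.0919]
eef_rot: [0.475, 0.525, -0.475, 0.523]
contact_force: [-0.0, 0.1, -0.4]
grip_width: 0.0851
```

```bash
python3 - <<'E'
from h import *
st(); p=look("w3",["post_grip"])
cv2.imwrite("pics/w3a.png",cv2.resize(p["img"][120:340,260:520],None,fx=2.6,fy=2.6,interpolation=cv2.INTER_CUBIC))
E
```

```text
t 7.0 tcp shuttle mm [ -46.9 -165.1   91.9] yaw rel deg -0.21 xaxis [-0.003  0.002 -1.   ] F shuttle [-0.   0.1 -0.4] grip 0.0851 j [-0.33  0.44 -0.25  0.88  0.    1.14]
7.0 [ 0.5733 -0.1992  0.0919] [-0.3347  0.4364 -0.2547  0.8831  0.0005  1.1389]
post_grip 0.55 [394.8 226.9] [ 0.622  -0.1699  0.082 ]
post_grip 0.27 [373.  113.2] [ 0.6038 -0.1226  0.082 ]
```

View pics/w3a.png

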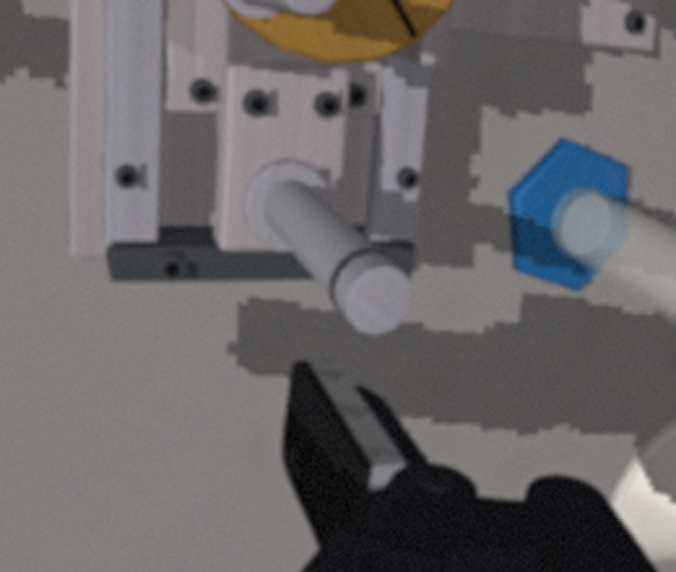

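Request:
{"api": "carry_out", "payload": {"claw": [0.085,0.085,0.085,0.085,0.085], "slide": [[0,-0.003,-0.006],[0,0,-0.006],[0,0,-0.006],[0,0,-0.006],[0,0,0]], "yaw": [0,0,0,0,0]}}

```text
clock: 7.6
eef_pos: [0.5676, -0.1742, 0.091]
eef_rot: [0.475, 0.526, -0.475, 0.523]
contact_force: [-0.2, -0.2, -0.7]
grip_width: 0.085
```

```bash
python3 - <<'E'
from h import *
st(); p=look("w4",["post_grip","carrier"])
cv2.imwrite("pics/w4a.png",cv2.resize(p["img"][120:340,260:520],None,fx=2.6,fy=2.6,interpolation=cv2.INTER_CUBIC))
E
```

```text
t 7.6 tcp shuttle mm [ -50.  -139.6   91. ] yaw rel deg -0.11 xaxis [-0.003  0.003 -1.   ] F shuttle [-0.2 -0.2 -0.7] grip 0.085 j [-0.3   0.42 -0.29  0.87  0.    1.17]
7.6 [ 0.5676 -0.1742  0.091 ] [-0.2985  0.4157 -0.2893  0.8697  0.0015  1.1732]
post_grip 0.97 [398.9 250.3] [ 0.6205 -0.1555  0.082 ]
carrier 0.63 [362.7 112.3] [ 0.6118 -0.0957  0.01  ]
```

View pics/w4a.png

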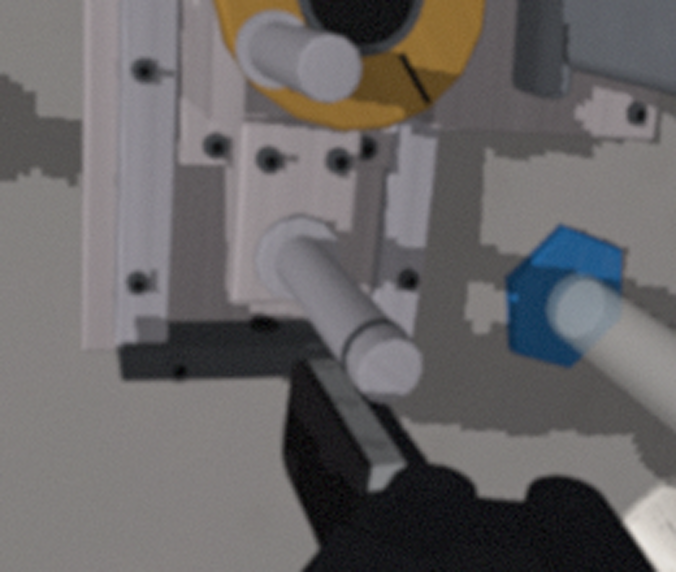

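Request:
{"api": "carry_out", "payload": {"claw": [0.085,0.085,0.085,0.085,0.085,0.085,0.085,0.085], "slide": [[0,0,-0.007],[0,0,-0.007],[0,0,-0.007],[0,0,-0.007],[0,0,-0.007],[0,0,-0.007],[0,0,-0.007],[0,0,-0.004]], "yaw": [0,0,0,0,0,0,0,0]}}

```text
clock: 8.55
eef_pos: [0.5613, -0.1235, 0.09]
eef_rot: [0.474, 0.525, -0.477, 0.522]
contact_force: [0.9, -9.1, -4.6]
grip_width: 0.0851
```

```bash
python3 - <<'E'
from h import *
st(); p=look("w5",["post_grip","carrier"])
cv2.imwrite("pics/w5a.png",cv2.resize(p["img"][20:340,260:520],None,fx=1.8,fy=1.8,interpolation=cv2.INTER_CUBIC))
E
```

```text
t 8.55 tcp shuttle mm [-51.2 -88.5  90. ] yaw rel deg -0.26 xaxis [-0.006 -0.002 -1.   ] F shuttle [ 0.  -9.1 -4.6] grip 0.0851 j [-0.22  0.39 -0.34  0.85 -0.    1.26]
8.55 [ 0.5613 -0.1235  0.09  ] [-0.2151  0.3862 -0.337   0.8529 -0.0029  1.2595]
post_grip 0.82 [401.  254.6] [ 0.6153 -0.1067  0.082 ]
carrier 0.58 [370.  110.4] [ 0.6097 -0.0437  0.01  ]
```

View pics/w5a.png

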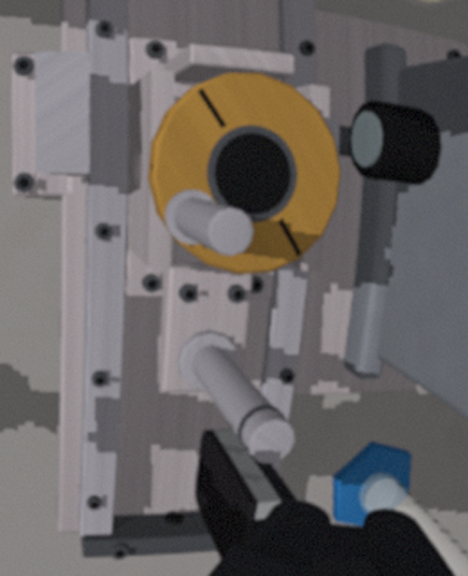

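Request:
{"api": "carry_out", "payload": {"claw": [0.085,0.085,0.085,0.085], "slide": [[0,0,-0.003],[0,0,-0.002],[0,0,-0.002],[0,0,0]], "yaw": [0,0,0,0]}}

```text
clock: 9.1
eef_pos: [0.5606, -0.1157, 0.09]
eef_rot: [0.474, 0.526, -0.476, 0.522]
contact_force: [-0.3, -4.5, -6.4]
grip_width: 0.085
```

```bash
cat > q.py <<'E'
import sys
from h import *
st(); p=look(sys.argv[1],["post_grip","carrier"])
cv2.imwrite(f"pics/{sys.argv[1]}a.png",cv2.resize(p["img"][20:340,260:520],None,fx=1.8,fy=1.8,interpolation=cv2.INTER_CUBIC))
E
python3 q.py w6
```

```text
t 9.1 tcp shuttle mm [-51.1 -80.6  90. ] yaw rel deg -0.2 xaxis [-0.006  0.001 -1.   ] F shuttle [-0.8 -4.5 -6.4] grip 0.085 j [-0.2   0.38 -0.34  0.85 -0.    1.27]
9.1 [ 0.5606 -0.1157  0.09  ] [-0.2035  0.3829 -0.3421  0.8518 -0.      1.2699]
post_grip 0.61 [399.8 253.2] [ 0.6138 -0.0981  0.082 ]
carrier 0.88 [367.9 111.6] [ 0.6077 -0.0365  0.01  ]
```

View pics/w6a.png

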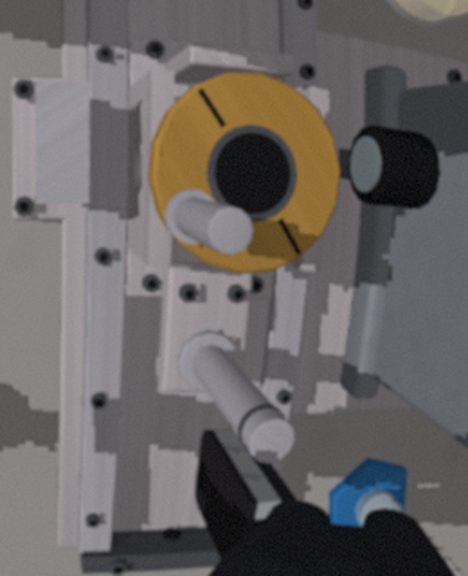

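Request:
{"api": "carry_out", "payload": {"claw": [0.085,0.085,0.085], "slide": [[0,0,-0.001],[0,0,-0.001],[0,0,0]], "yaw": [0,0,0]}}

```text
clock: 9.55
eef_pos: [0.5605, -0.1131, 0.0899]
eef_rot: [0.474, 0.526, -0.476, 0.522]
contact_force: [-1.4, -3.5, -8.0]
grip_width: 0.0847
```

```bash
python3 q.py w7
```

```text
t 9.55 tcp shuttle mm [-51.  -78.1  89.9] yaw rel deg -0.16 xaxis [-0.006  0.003 -1.   ] F shuttle [-1.8 -3.3 -8. ] grip 0.0847 j [-0.2   0.38 -0.34  0.85  0.    1.27]
9.55 [ 0.5605 -0.1131  0.0899] [-0.2     0.382  -0.3436  0.8515  0.0016  1.2727]
post_grip 0.43 [277.5 104.3] [ 0.5522 -0.0378  0.082 ]
carrier 0.87 [366.6 114. ] [ 0.6069 -0.0354  0.01  ]
```

View pics/w7a.png

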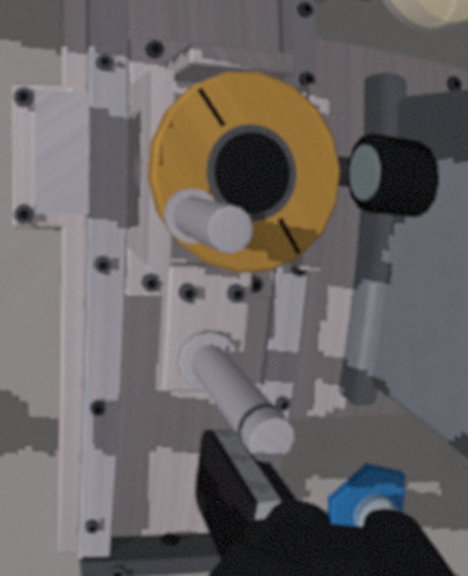

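Request:
{"api": "carry_out", "payload": {"claw": [0.085,0.085,0.085], "slide": [[-0.001,0,-0.001],[0,0,-0.001],[0,0,0]], "yaw": [0,0,0]}}

```text
clock: 10.0
eef_pos: [0.5597, -0.1109, 0.0903]
eef_rot: [0.474, 0.527, -0.476, 0.521]
contact_force: [-0.2, -1.2, -19.9]
grip_width: 0.0854
```

```bash
python3 q.py w8
```

```text
t 10.0 tcp shuttle mm [-51.5 -75.8  90.3] yaw rel deg -0.14 xaxis [-0.007  0.003 -1.   ] F shuttle [ -0.3  -1.2 -19.9] grip 0.0854 j [-0.2   0.38 -0.34  0.85  0.    1.28]
10.0 [ 0.5597 -0.1109  0.0903] [-0.1965  0.3807 -0.3446  0.8532  0.0016  1.2759]
post_grip 0.75 [401.2 250.7] [ 0.6134 -0.0921  0.082 ]
post_grip 0.59 [382.9 144.1] [ 0.5956 -0.0461  0.082 ]
carrier 0.65 [367.1 113.5] [ 0.6064 -0.0328  0.01  ]
```

View pics/w8a.png

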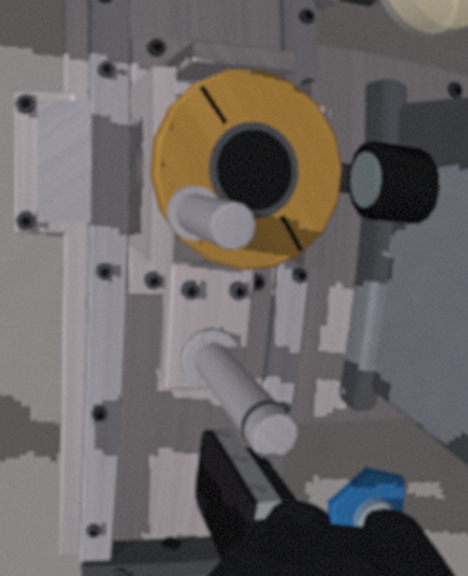

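Request:
{"api": "carry_out", "payload": {"claw": [0.085,0.085], "slide": [[0.003,-0.002,0],[0,0,0]], "yaw": [0,0]}}

```text
clock: 10.35
eef_pos: [0.5607, -0.1116, 0.0897]
eef_rot: [0.475, 0.525, -0.474, 0.523]
contact_force: [1.5, 0.5, -14.3]
grip_width: 0.0849
```

```bash
python3 - <<'E'
from h import *
st()
for c in ["scene","top"]:
    p=viewer.snapshot(c); 
    cr=p["img"][100:300,200:400] if c=="scene" else p["img"][170:290,220:380]
    cv2.imwrite(f"pics/{c}9.png",cv2.resize(cr,None,fx=4,fy=4,interpolation=cv2.INTER_CUBIC)[:600,:800])
E
```

```text
t 10.35 tcp shuttle mm [-50.6 -76.6  89.7] yaw rel deg -0.14 xaxis [-0.001  0.002 -1.   ] F shuttle [  1.5   0.3 -14.3] grip 0.0849 j [-0.2   0.38 -0.35  0.84  0.    1.27]
```

View pics/scene9.png

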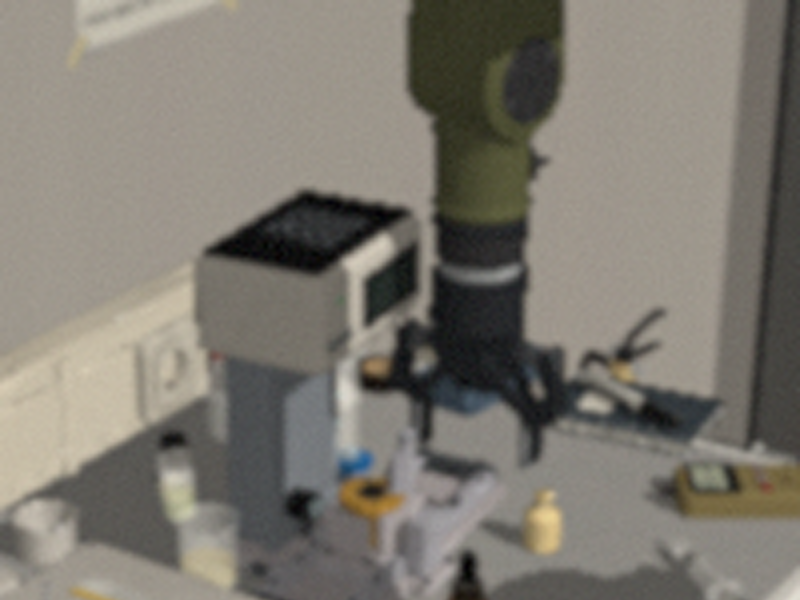

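View pics/top9.png

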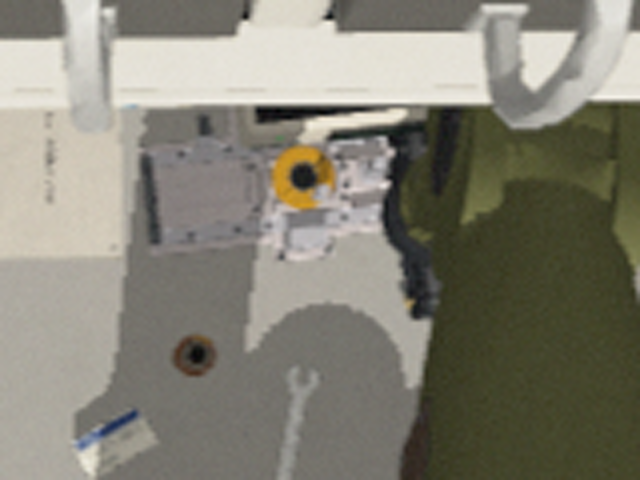

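Request:
{"api": "carry_out", "payload": {"claw": [0.085,0.085,0.085], "slide": [[0.005,0,0],[0.002,0,0],[0,0,0]], "yaw": [0,0,0]}}

```text
clock: 10.75
eef_pos: [0.5608, -0.1121, 0.0831]
eef_rot: [0.475, 0.524, -0.475, 0.523]
contact_force: [-1.0, 0.3, -0.5]
grip_width: 0.0849
```

```bash
python3 q.py w10
```

```text
t 10.75 tcp shuttle mm [-50.5 -77.1  83.1] yaw rel deg -0.17 xaxis [-0.     0.001 -1.   ] F shuttle [-0.9  0.4 -0.5] grip 0.0849 j [-0.2   0.39 -0.36  0.83  0.    1.28]
10.75 [ 0.5608 -0.1121  0.0831] [-0.1979  0.3853 -0.3567  0.8294  0.0013  1.275 ]
post_grip 0.82 [405.  253.8] [ 0.6135 -0.0917  0.082 ]
carrier 0.72 [369.3 108.5] [ 0.6072 -0.0311  0.01  ]
carrier 0.58 [489.6   7.8] [0.6891 0.0581 0.01  ]
```

View pics/w10a.png

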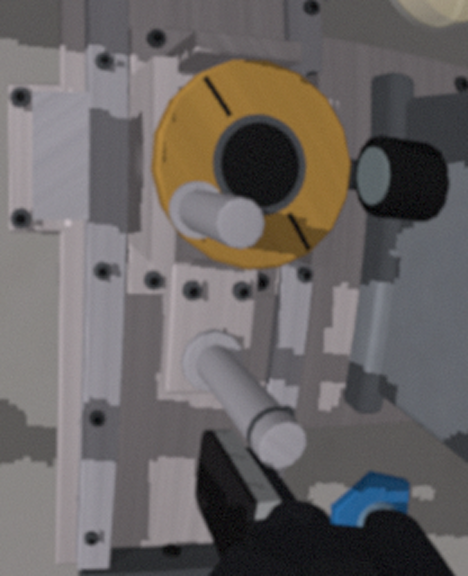

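```bash
cat > m.py <<'E'
from h import *
import sys
np.set_printoptions(precision=1,suppress=True)
p=viewer.snapshot("wrist")
def c(u,v,z): return sh(atz(p,(260+u/1.8-.3,20+v/1.8-.3),z/1000,True))
for a in sys.argv[1:]:
    n,u,v,z=a.split(","); print(n,c(float(u),float(v),float(z)))
E
python3 m.py foot+,10,87,10 foot-,8,230,10 h+,21,97,10 h-,20,217,10 flange,251,163,67 posttop,281,441,96 postbase,215,360,36 pegtop,243,221,99 blkTopR+,90,93,58 blkTopR-,88,222,58
```

```text
foot+ [-59.1  21.9  10. ]
foot- [-60.1 -25.5  10. ]
h+ [-55.6  18.5  10. ]
h- [-56.1 -21.2  10. ]
flange [ 0.5 -1.7 67. ]
posttop [  2.2 -59.9  96. ]
postbase [  4.8 -62.1  36. ]
pegtop [-12.8 -13.   99. ]
blkTopR+ [-37.7  14.1  58. ]
blkTopR- [-38. -18.  58.]
```

Request:
{"api": "carry_out", "payload": {"claw": [0.085,0.085,0.085,0.085,0.085,0.085,0.085], "slide": [[0,0,0.003],[0,-0.018,0],[0,-0.017,0],[-0.009,0,-0.02],[0,0,-0.021],[0,0,-0.021],[0,0,0]], "yaw": [0,0,0,0,0,0,0]}}

```text
clock: 11.65
eef_pos: [0.5186, -0.0549, 0.0913]
eef_rot: [0.474, 0.526, -0.475, 0.523]
contact_force: [0.2, -0.8, -0.0]
grip_width: 0.0851
```

```bash
python3 q.py w11;  python3 - <<'E'
import cv2
i=cv2.imread("pics/w11.png"); cv2.imwrite("pics/w11b.png",i)
E
```

```text
t 11.65 tcp shuttle mm [-86.8 -16.   91.3] yaw rel deg -0.04 xaxis [-0.003  0.002 -1.   ] F shuttle [ 0.1 -0.8 -0. ] grip 0.0851 j [-0.11  0.3  -0.47  0.81  0.    1.36]
11.65 [ 0.5186 -0.0549  0.0913] [-0.1068  0.2954 -0.4666  0.8126  0.0021  1.3638]
carrier 0.43 [345.1 220.3] [ 0.5616 -0.0478  0.01  ]
```

View pics/w11b.png

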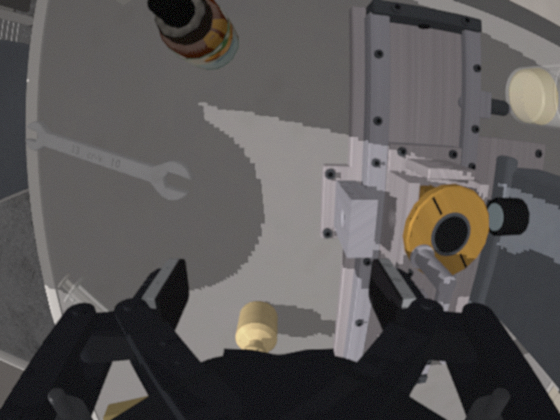

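Request:
{"api": "carry_out", "payload": {"claw": [0.085,0.085,0.085,0.085,0.085], "slide": [[0,0.006,0.003],[0,0.006,0],[0,0.005,0],[0,0.004,0],[0,0,0]], "yaw": [0,0,0,0,0]}}

```text
clock: 12.3
eef_pos: [0.538, -0.0592, 0.0902]
eef_rot: [0.473, 0.525, -0.478, 0.522]
contact_force: [-6.5, -5.3, 3.3]
grip_width: 0.085
```

```bash
python3 - <<'E'
from h import *
st(); p=look("w12",["guide_mouth","peg_grip"])
cv2.imwrite("pics/w12a.png",cv2.resize(p["img"][120:320,300:530],None,fx=2.6,fy=2.6,interpolation=cv2.INTER_CUBIC))
E
```

```text
t 12.3 tcp shuttle mm [-67.8 -22.2  90.2] yaw rel deg -0.28 xaxis [-0.009 -0.002 -1.   ] F shuttle [-7.  -4.6  3.3] grip 0.085 j [-0.11  0.33 -0.42  0.83 -0.    1.37]
12.3 [ 0.538  -0.0592  0.0902] [-0.1081  0.3328 -0.4159  0.8304 -0.0026  1.3667]
guide_mouth 0.71 [309.5 209.4] [ 0.5522 -0.0379  0.04  ]
peg_grip 0.85 [414.5 268.1] [ 0.5976 -0.046   0.088 ]
```

View pics/w12a.png

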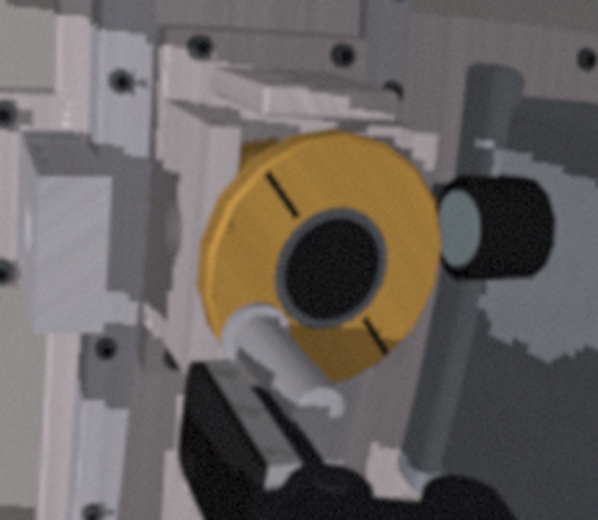

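Request:
{"api": "carry_out", "payload": {"claw": [0.085,0.085,0.085,0.085,0.085], "slide": [[0,-0.01,0],[-0.002,0,-0.008],[0,0,0],[0,0.006,0],[0,0,0]], "yaw": [0,0,0,0,0]}}

```text
clock: 12.95
eef_pos: [0.5358, -0.0497, 0.0931]
eef_rot: [0.474, 0.525, -0.475, 0.523]
contact_force: [-2.0, -0.4, -1.1]
grip_width: 0.0846
```

```bash
cat > q2.py <<'E'
import sys
from h import *
st(); p=look(sys.argv[1],["guide_mouth","peg_grip"])
cv2.imwrite(f"pics/{sys.argv[1]}a.png",cv2.resize(p["img"][120:320,300:530],None,fx=2.6,fy=2.6,interpolation=cv2.INTER_CUBIC))
E
python3 q2.py w13
```

```text
t 12.95 tcp shuttle mm [-69.1 -12.5  93.1] yaw rel deg -0.15 xaxis [-0.003  0.002 -1.   ] F shuttle [-2.1 -0.2 -1.1] grip 0.0846 j [-0.09  0.32 -0.43  0.83  0.    1.38]
12.95 [ 0.5358 -0.0497  0.0931] [-0.0932  0.321  -0.4252  0.8282  0.0012  1.3792]
guide_mouth 0.93 [312.4 224.4] [ 0.5534 -0.0378  0.04  ]
peg_grip 0.95 [409.2 288.3] [ 0.5975 -0.0488  0.088 ]
```

View pics/w13a.png

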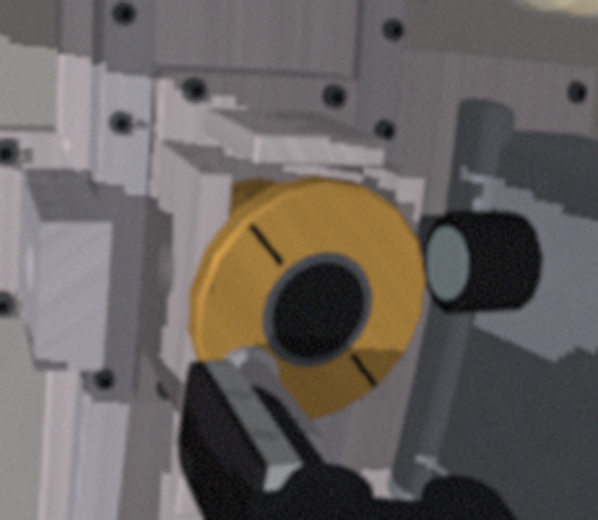

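Request:
{"api": "carry_out", "payload": {"claw": [0.085,0.085,0.085], "slide": [[0,0.003,0.001],[0,0.003,0],[0,0,0]], "yaw": [0,0,0]}}

```text
clock: 13.4
eef_pos: [0.5417, -0.0504, 0.0929]
eef_rot: [0.475, 0.525, -0.475, 0.522]
contact_force: [-2.3, -2.1, -0.1]
grip_width: 0.0846
```

```bash
python3 q2.py w14
```

```text
t 13.4 tcp shuttle mm [-63.3 -13.8  92.9] yaw rel deg -0.19 xaxis [-0.003  0.002 -1.   ] F shuttle [-2.5 -1.9 -0.1] grip 0.0846 j [-0.09  0.33 -0.41  0.83  0.    1.38]
13.4 [ 0.5417 -0.0504  0.0929] [-0.0936  0.3309 -0.4113  0.8321  0.0015  1.3795]
guide_mouth 0.6 [299.6 222.1] [ 0.5519 -0.0377  0.04  ]
peg_grip 0.62 [408.4 292.6] [ 0.6035 -0.0518  0.088 ]
```

View pics/w14a.png

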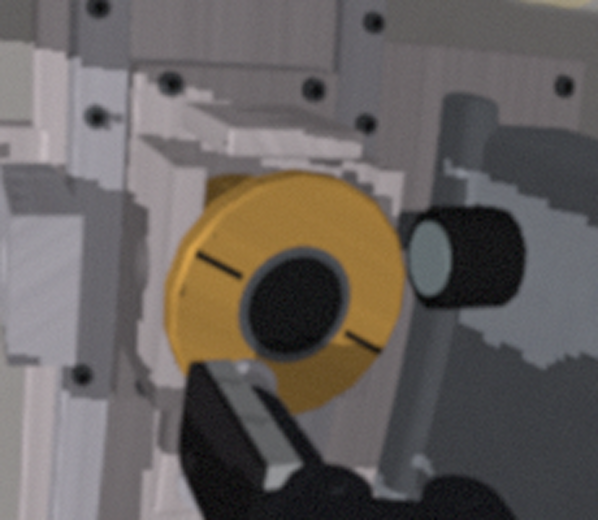

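Request:
{"api": "carry_out", "payload": {"claw": [0.085,0.085,0.085], "slide": [[0.003,0.003,0.001],[0,0.002,0],[0,0,0]], "yaw": [0,0,0]}}

```text
clock: 13.85
eef_pos: [0.547, -0.0507, 0.09]
eef_rot: [0.475, 0.525, -0.475, 0.523]
contact_force: [-0.8, -0.5, 0.8]
grip_width: 0.085
```

```bash
python3 q2.py w15
```

```text
t 13.85 tcp shuttle mm [-58.  -14.6  90. ] yaw rel deg -0.16 xaxis [-0.003  0.002 -1.   ] F shuttle [-0.9 -0.4  0.8] grip 0.085 j [-0.09  0.34 -0.4   0.83  0.    1.38]
13.85 [ 0.547  -0.0507  0.09  ] [-0.0934  0.3424 -0.4022  0.829   0.0018  1.3794]
guide_mouth 0.97 [291.6 223.2] [ 0.5525 -0.038   0.04  ]
```

View pics/w15a.png

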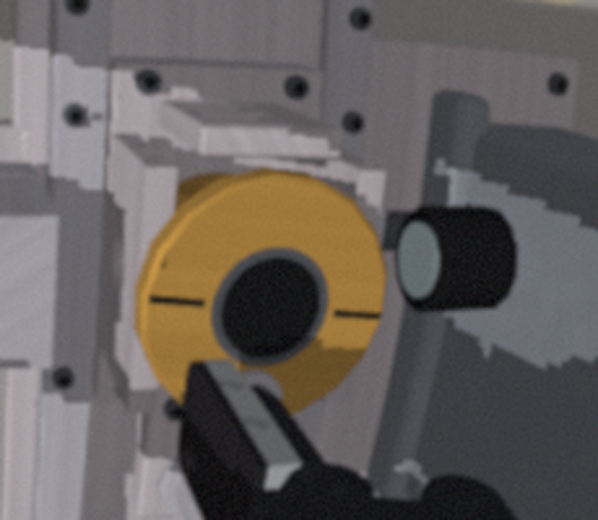

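```bash
cat > m2.py <<'E'
from h import *
import sys
np.set_printoptions(precision=1,suppress=True)
p=viewer.snapshot("wrist")
def c(u,v,z): return sh(atz(p,(300+u/2.6-.3,120+v/2.6-.3),z/1000,True))
P={}
for a in sys.argv[1:]:
    n,u,v,z=a.split(","); P[n]=c(float(u),float(v),float(z)); print(n,P[n])
d=P["l2"]-P["l1"]; print("line deg",np.degrees(np.arctan2(d[1],d[0])))
for q in ("a","b"):
  d=P[q+"2"]-P[q+"1"]; print("ref deg",np.degrees(np.arctan2(d[1],d[0])))
E
python3 m2.py l1,151,299.5,67 l2,380,316,67 fl,262,294,67 a1,148,80,24 a2,297,87,24 b1,75,115,24 b2,352,122,24
```

```text
l1 [-20.2   0.8  67. ]
l2 [29.4 -4.  67. ]
fl [ 2.   1.5 67. ]
a1 [-12.9  36.4  24. ]
a2 [23.9 36.  24. ]
b1 [-29.4  28.1  24. ]
b2 [39.6 28.1 24. ]
line deg -5.611185062368222
ref deg -0.6247008756655997
ref deg 0.0037278487692266682
```

Request:
{"api": "carry_out", "payload": {"claw": [0.085,0.085,0.085], "slide": [[0,0.001,0],[0,0.001,0],[0,0,0]], "yaw": [0,0,0]}}

```text
clock: 14.35
eef_pos: [0.5485, -0.0506, 0.0901]
eef_rot: [0.475, 0.525, -0.475, 0.523]
contact_force: [-1.1, -0.6, 0.1]
grip_width: 0.0851
```

```bash
python3 q2.py w16
```

```text
t 14.35 tcp shuttle mm [-56.6 -14.7  90.1] yaw rel deg -0.17 xaxis [-0.003  0.002 -1.   ] F shuttle [-1.2 -0.5  0.1] grip 0.0851 j [-0.09  0.35 -0.4   0.83  0.    1.38]
14.35 [ 0.5485 -0.0506  0.0901] [-0.0928  0.3452 -0.3981  0.8311  0.0014  1.3801]
guide_mouth 0.77 [288.7 217.6] [ 0.552  -0.0349  0.04  ]
```

View pics/w16a.png

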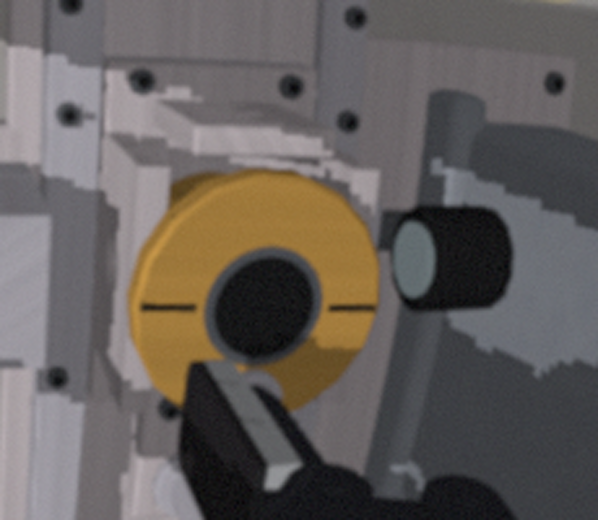

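Request:
{"api": "carry_out", "payload": {"claw": [0.085,0.085,0.085,0.085,0.085,0.085,0.085,0.085,0.085,0.085,0.085,0.085,0.085,0.085,0.085], "slide": [[0,-0.02,0],[0,-0.03,0],[-0.04,0,0],[-0.045,0,0],[-0.045,0,0],[-0.03,-0.005,-0.039],[0,-0.005,-0.039],[0,-0.005,-0.039],[0,-0.005,-0.039],[0,-0.005,-0.039],[0,-0.005,-0.039],[0,-0.005,-0.039],[0,-0.004,-0.038],[0,0,0],[0,0,0]], "yaw": [0,0,0,0,0,0,0,0,0,0,0,0,0,-8.5,-8.5]}}

```text
clock: 16.0
eef_pos: [0.4298, 0.2516, 0.2511]
eef_rot: [0.39, 0.591, -0.389, 0.589]
contact_force: [-0.2, -0.8, -0.7]
grip_width: 0.085
```

Request:
{"api": "carry_out", "payload": {"claw": [0.085,0.085,0.085,0.085,0.085,0.085,0.085,0.085,0.085,0.085], "slide": [[0,0,0],[0,0,0],[0,0,0],[0,0,0],[0,0,0],[0,0,0],[0,0,0],[0,0,0],[0,0,0],[0,0,0]], "yaw": [-8.5,-8.5,-8.5,-8.5,-8.5,-8.5,-8.5,-8.5,-8.5,0]}}

```text
clock: 17.0
eef_pos: [0.4303, 0.2502, 0.2512]
eef_rot: [-0.055, 0.706, 0.057, 0.704]
contact_force: [0.1, 0.4, 0.2]
grip_width: 0.0851
```

```bash
python3 - <<'E'
from h import *
st(); p=look("w17",["pin_grip","pin_tip","pin_collar","cradle"])
print(R.from_quat(monitor.state()["eef_rot"]).as_matrix())
E
```

```text
t 17.0 tcp shuttle mm [-143.9  296.5  251.2] yaw rel deg 93.35 xaxis [-0.003  0.003 -1.   ] F shuttle [0.2 0.4 0.2] grip 0.0851 j [ 0.52  0.12 -0.29  1.16  0.    0.37]
17.0 [0.4303 0.2502 0.2512] [ 0.5245  0.1235 -0.291   1.1574  0.0036  0.3651]
pin_grip 0.9 [388.6 187.5] [0.4151 0.3681 0.045 ]
pin_grip 0.59 [290.8 177.2] [0.4218 0.2624 0.045 ]
pin_tip 0.86 [368.  253.7] [0.4939 0.3641 0.045 ]
pin_tip 0.65 [249.6 251.1] [0.5105 0.2316 0.045 ]
pin_collar 0.84 [385.8 202. ] [0.4313 0.3689 0.045 ]
pin_collar 0.63 [276.9 198.3] [0.4462 0.2519 0.045 ]
cradle 0.95 [286.9 170.4] [0.4234 0.2598 0.    ]
[[-0.0033 -0.1565  0.9877]
 [ 0.002   0.9877  0.1565]
 [-1.      0.0025 -0.0029]]
```

View pics/w17.png

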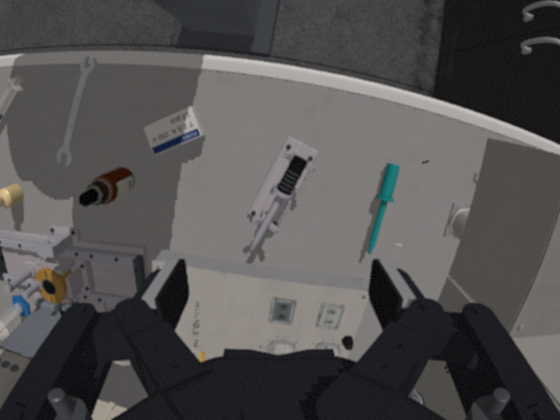

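```bash
python3 - <<'E'
import cv2
i=cv2.imread("pics/w17.png"); cv2.imwrite("pics/w17a.png",cv2.resize(i[130:265,225:335],None,fx=4.4,fy=4.4,interpolation=cv2.INTER_CUBIC))
E
```

```text
(no output)
```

View pics/w17a.png

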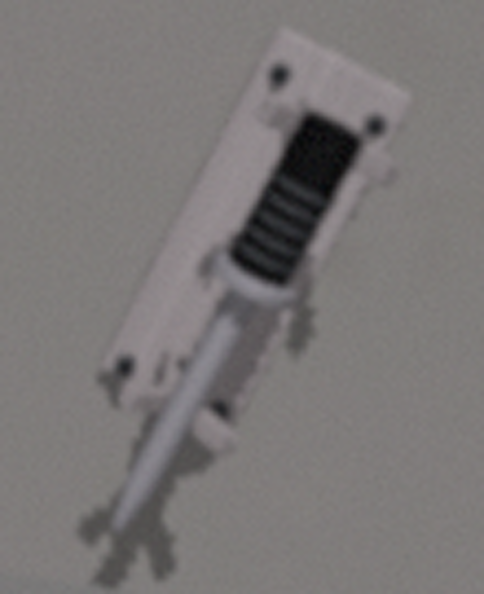

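```bash
python3 - <<'E'
from h import *
np.set_printoptions(precision=4,suppress=True)
p=viewer.snapshot("wrist")
c=lambda u,v,z:atz(p,(225+u/4.4-.4,130+v/4.4-.4),z,True)
a=c(333,128,.045);b=c(262,262,.045);t=c(120,525,.045)
print(a,b,t,(a*.37+b*.63) if 0 else a+(b-a)*26/40)
for d in (b-a,t-a,t-b): print(np.linalg.norm(d),np.degrees(np.arctan2(d[1],d[0])))
u=(t-a)/np.linalg.norm(t-a); print("grip from tip",t-.088*u)
s=monitor.state(); Rm=R.from_quat(s["eef_rot"]).as_matrix()
g=t-.088*u; print("delta tool",Rm.T@(g-s["eef_pos"]))
E
```

```text
[0.4011 0.2684 0.045 ] [0.435  0.2574 0.045 ] [0.507  0.2333 0.045 ] [0.4231 0.2612 0.045 ]
0.03567498194570763 -18.00979585785454
0.11159063151488195 -18.34300655400066
0.07591653635559002 -18.499589479530083
grip from tip [0.4235 0.261  0.045 ]
delta tool [ 0.206   0.0113 -0.0041]
```

Request:
{"api": "carry_out", "payload": {"claw": [0.085,0.085,0.085,0.085,0.085,0.085,0.085,0.085], "slide": [[0,0.0113,-0.0041],[0,0,0],[0,0,0],[0,0,0],[0.04,0,0],[0.045,0,0],[0.045,0,0],[0,0,0]], "yaw": [0,7,7,7,6.4,0,0,0]}}

```text
clock: 18.1
eef_pos: [0.4192, 0.2588, 0.116]
eef_rot: [0.111, 0.702, -0.114, 0.694]
contact_force: [-1.1, -0.3, 0.2]
grip_width: 0.0848
```

```bash
python3 - <<'E'
from h import *
st(); p=look("w18",["pin_grip","pin_tip","pin_collar"])
s=monitor.state(); Rm=R.from_quat(s["eef_rot"]).as_matrix(); print(Rm, np.degrees(np.arctan2(Rm[1,2],Rm[0,2])))
cv2.imwrite("pics/w18a.png",cv2.resize(p["img"][60:320,160:400],None,fx=2.3,fy=2.3,interpolation=cv2.INTER_CUBIC))
E
```

```text
t 18.1 tcp shuttle mm [-154.1  306.1  116. ] yaw rel deg 65.93 xaxis [-0.012 -0.003 -1.   ] F shuttle [-1.1 -0.2  0.2] grip 0.0848 j [ 0.55  0.23 -0.5   0.86  0.    0.87]
18.1 [0.4192 0.2588 0.116 ] [ 0.5508  0.226  -0.4952  0.8618  0.0037  0.87  ]
pin_grip 0.73 [288.1 236.5] [0.4242 0.263  0.045 ]
pin_grip 0.71 [435.9 164.8] [0.4086 0.3682 0.045 ]
pin_tip 0.82 [283.8 347.8] [0.5108 0.2322 0.045 ]
pin_tip 0.82 [444.7 268.3] [0.4854 0.3632 0.045 ]
pin_collar 0.95 [283.2 261.3] [0.4398 0.2547 0.045 ]
pin_collar 0.57 [434.9 188.3] [0.4236 0.3643 0.045 ]
[[-0.0007  0.3138  0.9495]
 [ 0.0037  0.9495 -0.3138]
 [-1.      0.0033 -0.0018]] -18.28602362115941
```

View pics/w18a.png

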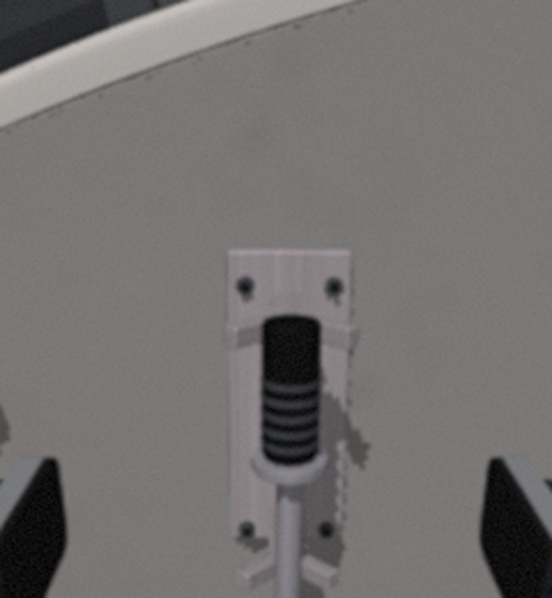

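```bash
python3 - <<'E'
from h import *
np.set_printoptions(precision=4,suppress=True)
p=viewer.snapshot("wrist"); s=monitor.state(); Rm=R.from_quat(s["eef_rot"]).as_matrix()
c=lambda u,v,z:Rm.T@(atz(p,(160+u/2.3-.3,60+v/2.3-.3),z,True)-s["eef_pos"])
print(s["eef_pos"],c(291,320,.047),c(290,461,.047),c(287,560,.045))
E
```

```text
[0.4254 0.262  0.1236] [ 0.0767  0.0046 -0.0192] [0.0766 0.0047 0.0233] [0.0786 0.0041 0.0595]
```

Request:
{"api": "carry_out", "payload": {"claw": [0.085,0.085,0.085,0.085], "slide": [[0.03,0.0045,0.007],[0.03,0,0],[0.015,0,0],[0,0,0]], "yaw": [0,0,0,0]}}

```text
clock: 18.75
eef_pos: [0.4314, 0.2628, 0.0459]
eef_rot: [0.113, 0.7, -0.112, 0.697]
contact_force: [-0.6, 0.9, -1.0]
grip_width: 0.085
```

```bash
python3 - <<'E'
from h import *
st(); p=look("w19",["pin_grip","pin_collar"],1)
s=monitor.state(); Rm=R.from_quat(s["eef_rot"]).as_matrix()
print(s["eef_pos"])
E
```

```text
t 18.75 tcp shuttle mm [-141.5  309.    45.9] yaw rel deg 65.91 xaxis [-0.004  0.001 -1.   ] F shuttle [-0.5  1.  -1. ] grip 0.085 j [ 0.55  0.32 -0.55  0.7   0.    0.86]
18.75 [0.4314 0.2628 0.0459] [ 0.5451  0.324  -0.5527  0.6969  0.0034  0.8646]
pin_grip 0.76 [270.4 276.5] [0.4246 0.2615 0.045 ]
pin_collar 0.83 [477.2 198.2] [0.4203 0.359  0.045 ]
[0.433  0.2638 0.0479]
```

View pics/w19.png

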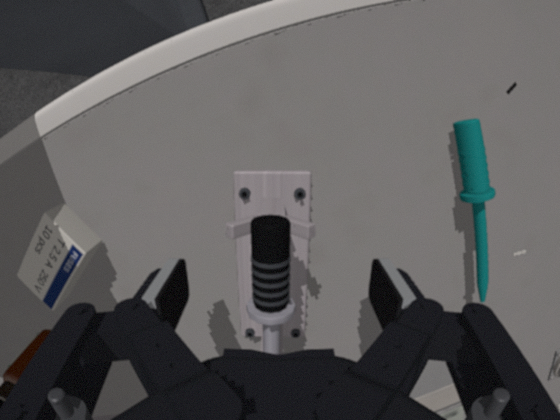

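```bash
python3 - <<'E'
from h import *
np.set_printoptions(precision=4,suppress=True)
p=viewer.snapshot("wrist"); s=monitor.state(); Rm=R.from_quat(s["eef_rot"]).as_matrix()
c=lambda u,v,z:Rm.T@(atz(p,(u,v),z,True)-s["eef_pos"])
print(s["eef_pos"],c(271,219,.048),c(270.5,308,.048),c(272,345,.047))
cv2.imwrite("pics/w20a.png",cv2.resize(p["img"][180:360,140:420],None,fx=2.6,fy=2.6,interpolation=cv2.INTER_CUBIC))
E
```

```text
[0.433  0.2638 0.0479] [-0.     -0.0029 -0.0321] [-0.0001 -0.0035  0.0096] [ 0.0009 -0.0031  0.0324]
```

View pics/w20a.png

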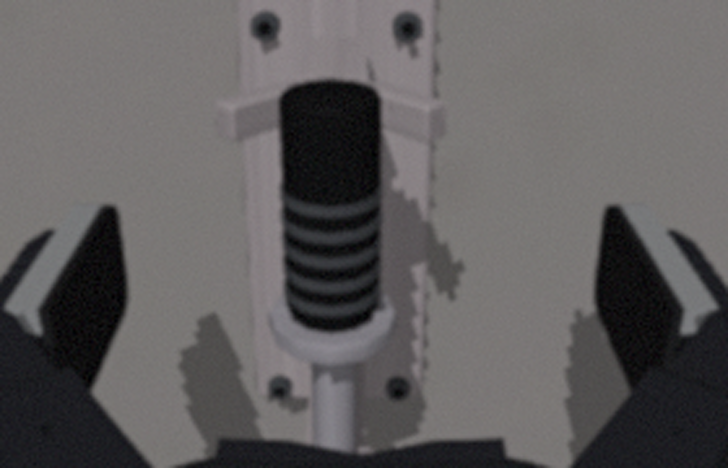

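Request:
{"api": "carry_out", "payload": {"claw": [0.085,0.085,0.04,0.0,0.0,0.0,0.0,0.0], "slide": [[0,-0.003,-0.005],[0,0,0],[0,0,0],[0,0,0],[0,0,0],[0,0,0],[0,0,0],[0,0,0]], "yaw": [0,0,0,0,0,0,0,0], "force": 45}}

```text
clock: 19.75
eef_pos: [0.4257, 0.2612, 0.046]
eef_rot: [0.113, 0.699, -0.112, 0.697]
contact_force: [0.1, -1.6, 2.5]
grip_width: 0.0147
```

```bash
python3 - <<'E'
from h import *
p=viewer.snapshot("wrist"); st(); print(monitor.state()["eef_pos"])
cv2.imwrite("pics/w21a.png",cv2.resize(p["img"][180:360,140:420],None,fx=2.6,fy=2.6,interpolation=cv2.INTER_CUBIC))
E
```

```text
t 19.8 tcp shuttle mm [-147.3  307.9   46. ] yaw rel deg 65.91 xaxis [-0.004  0.001 -1.   ] F shuttle [-1.1 -2.9  2.7] grip 0.0147 j [ 0.55  0.31 -0.57  0.69  0.    0.87]
[0.42569204 0.26119223 0.04596935]
```

View pics/w21a.png

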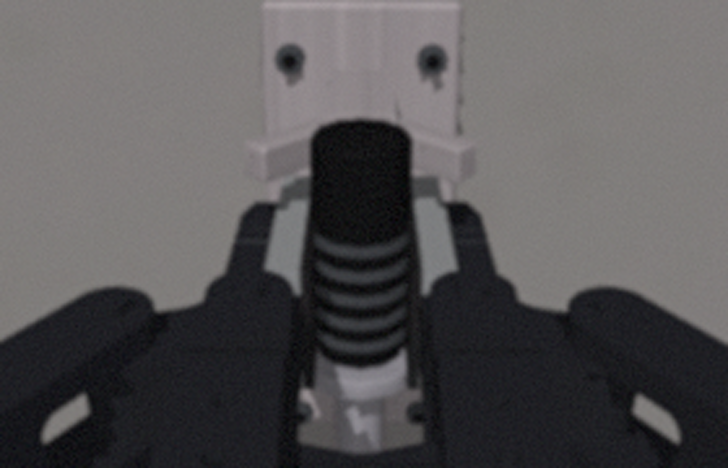

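Request:
{"api": "carry_out", "payload": {"claw": [0.0,0.0,0.0,0.0,0.0,0.0,0.0,0.0], "slide": [[-0.02,0,0],[-0.03,0,0],[-0.03,0,0],[-0.03,0,0],[0,0,0],[0,0,0],[0,0,0],[0,0,0]], "yaw": [0,0,0,0,-8.1,-8,-8,0], "force": 60}}

```text
clock: 20.6
eef_pos: [0.4261, 0.2615, 0.1559]
eef_rot: [-0.035, 0.707, 0.037, 0.705]
contact_force: [0.3, 0.1, -0.7]
grip_width: 0.0138
```

```bash
python3 - <<'E'
from h import *
p=viewer.snapshot("wrist"); st(); s=monitor.state(); print(s["eef_pos"]); cv2.imwrite("pics/w22.png",p["img"])
Rm=R.from_quat(s["eef_rot"]).as_matrix()
for x,y in ((-162,-1.5),):
    for z in (150,43):
        print("delta tool to",x,y,z, Rm.T@(wo(x,y,z)-s["eef_pos"]))
E
```

```text
t 20.65 tcp shuttle mm [-147.   308.1  155.8] yaw rel deg 89.87 xaxis [-0.004  0.002 -1.   ] F shuttle [ 0.5 -0.4 -1.7] grip 0.0142 j [ 0.55  0.19 -0.44  0.94  0.    0.45]
[0.4260387  0.26147398 0.15581251]
delta tool to -162 -1.5 150 [ 0.00513609 -0.30968927 -0.01428633]
delta tool to -162 -1.5 43 [ 0.11213509 -0.30994079 -0.01390057]
```

View pics/w22.png

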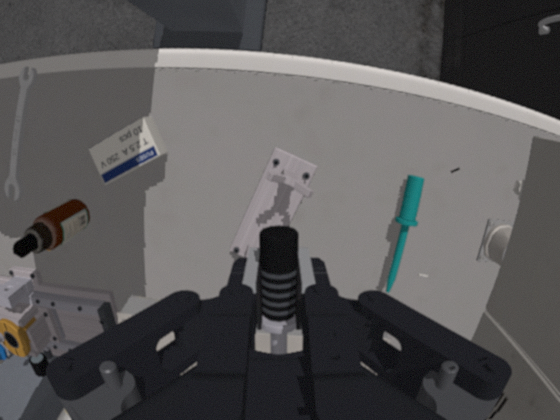

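Request:
{"api": "carry_out", "payload": {"claw": [0.0,0.0,0.0,0.0,0.0,0.0,0.0,0.0,0.0,0.0], "slide": [[0,-0.03,-0.004],[0,-0.035,-0.005],[0,-0.035,-0.005],[0,-0.035,0],[0,-0.035,0],[0,-0.035,0],[0,-0.035,0],[0,-0.035,0],[0,-0.035,0],[0,0,0]], "yaw": [0,0,0,0,0,0,0,0,0,0]}}

```text
clock: 21.65
eef_pos: [0.4441, -0.0516, 0.1554]
eef_rot: [-0.033, 0.707, 0.033, 0.705]
contact_force: [0.1, -0.3, -1.3]
grip_width: 0.0141
```

```bash
python3 - <<'E'
from h import *
np.set_printoptions(precision=4,suppress=True)
p=viewer.snapshot("wrist"); st(); s=monitor.state(); print(s["eef_pos"]); cv2.imwrite("pics/w23.png",p["img"])
Rm=R.from_quat(s["eef_rot"]).as_matrix()
c=lambda u,v,dx:Rm.T@(atz(p,(u,v),s["eef_pos"][2]+dx,True)-s["eef_pos"])
print("rear edge",c(279,232,.005),c(279,232,-.003))
for cam in ("scene","top"):
    q=viewer.snapshot(cam); cr=q["img"][150:300,230:430] if cam=="scene" else q["img"][180:300,220:400]
    cv2.imwrite(f"pics/{cam}23.png",cv2.resize(cr,None,fx=4,fy=4,interpolation=cv2.INTER_CUBIC))
    for n in ("pin_grip","pin_tip","pin_collar","guide_mouth","carrier"):
        for r in viewer.place_of(q,n)[:2]:
            print(cam,n,round(r["score"],2),np.round(r["location"],1), sh(atz(q,r["location"],.158 if 'pin' in n else Z[n])))
E
```

```text
t 21.7 tcp shuttle mm [-160.7   -3.4  155.3] yaw rel deg 89.65 xaxis [-0.003  0.002 -1.   ] F shuttle [ 0.3  0.2 -1.7] grip 0.0144 j [-0.11  0.1  -0.55  0.93  0.   -0.21]
[ 0.4437 -0.0499  0.1553]
rear edge [-0.0049 -0.0013 -0.0283] [ 0.0031 -0.0013 -0.0252]
scene pin_grip 0.67 [340.  208.3] [-158.2267    5.1974  158.    ]
scene pin_grip 0.38 [313.7 199.3] [-62.8183 -14.8814 158.    ]
scene pin_tip 0.42 [292.3 247.1] [-138.8249  269.3466  158.    ]
scene pin_tip 0.39 [314.2 198.9] [-62.9248 -18.1865 158.    ]
scene pin_collar 0.44 [335.2 206.8] [-141.7208    2.5278  158.    ]
scene pin_collar 0.41 [257.2 326.2] [-222.1937  578.7313  158.    ]
scene guide_mouth 0.91 [310.2 234.3] [-58.3311  -3.9201  40.    ]
scene guide_mouth 0.56 [288.9 212.5] [  72.9288 -107.3089   40.    ]
scene carrier 0.98 [292.7 237.1] [ 6.7173 -9.4155 10.    ]
scene carrier 0.16 [317.2 198.6] [  62.1998 -311.5905   10.    ]
top pin_grip 0.59 [167.3 275.8] [-145.8068  409.7335  158.    ]
top pin_tip 0.61 [173.  248.9] [-68.8485 386.0964 158.    ]
top pin_tip 0.58 [299.2 234.5] [-70.5605   5.214  158.    ]
top pin_collar 0.54 [169.4 266.4] [-119.112   401.2089  158.    ]
top pin_collar 0.38 [303.9 256.3] [-137.8952   -0.4423  158.    ]
top guide_mouth 0.9 [297.4 228.5] [-41.7145  -5.9197  40.    ]
top carrier 0.83 [295.6 216.8] [ 1.3322 -8.5715 10.    ]
```

View pics/w23.png

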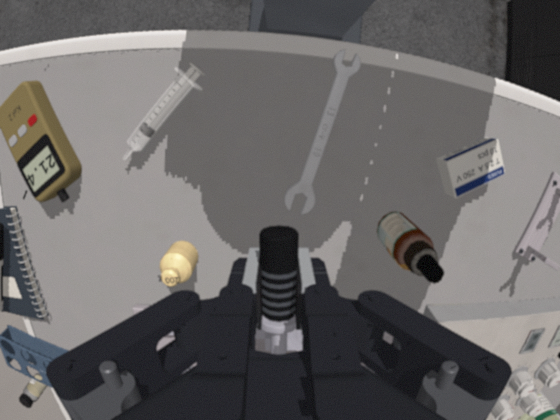

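View pics/scene23.png

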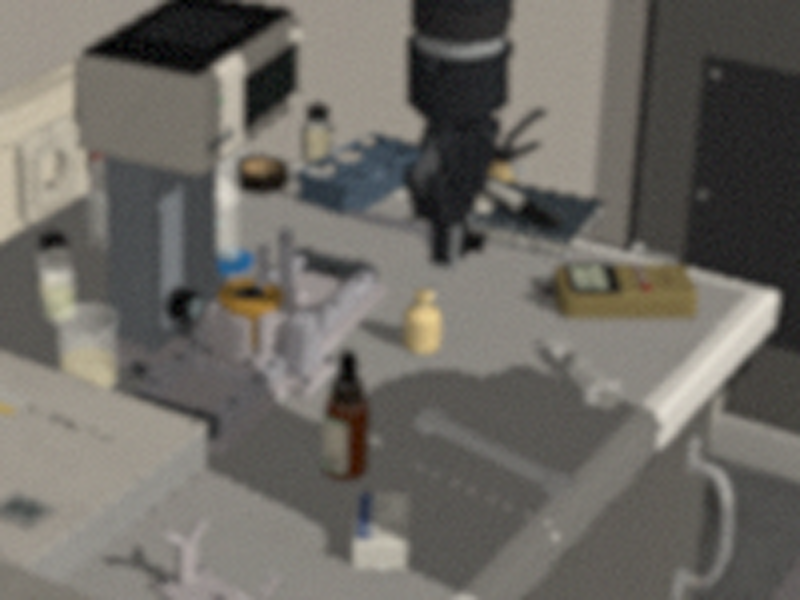

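View pics/top23.png

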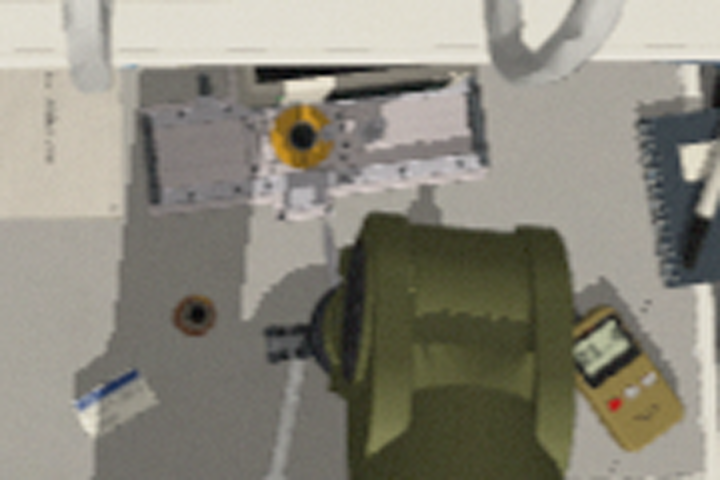

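Request:
{"api": "carry_out", "payload": {"claw": [0.0,0.0,0.0,0.0,0.0,0.0], "slide": [[0.035,0.0015,0],[0.04,0,0],[0.03,0,0],[0.009,0,0],[0,0,0],[0,0,0]], "yaw": [-0.3,0,0,0,0,0]}}

```text
clock: 22.9
eef_pos: [0.4441, -0.0468, 0.0425]
eef_rot: [-0.037, 0.707, 0.038, 0.705]
contact_force: [1.4, -0.3, -0.2]
grip_width: 0.0146
```

```bash
cat > v.py <<'E'
import sys
from h import *
np.set_printoptions(precision=1,suppress=True)
t=sys.argv[1]
st()
for cam in ("scene","top"):
    q=viewer.snapshot(cam); cr=q["img"][200:275,280:380] if cam=="scene" else q["img"][200:280,260:360]
    cv2.imwrite(f"pics/{cam}{t}.png",cv2.resize(cr,None,fx=7,fy=7,interpolation=cv2.INTER_CUBIC))
    y0=np.array([0,0,0])
    s=monitor.state()
    for n,X in (("mouth",wo(-56,-1.5,40)),("mouth+4",wo(-52,-1.5,40)),("tcp",s["eef_pos"]),("tip",s["eef_pos"]+R.from_quat(s["eef_rot"]).apply([0.003,0,.088]))):
        u=proj(q,X); print(cam,n,u, "crop",(u-np.array([280,200] if cam=="scene" else [260,200]))*7)
    for n in ("pin_grip","pin_tip","pin_collar","guide_mouth"):
        for r in viewer.place_of(q,n)[:1]:
            print(cam,n,round(r["score"],2),np.round(r["location"],1), sh(atz(q,r["location"],.04)))
st()
E
python3 v.py 24
```

```text
t 22.9 tcp shuttle mm [-160.1   -0.4   42.5] yaw rel deg 90.33 xaxis [-0.  0. -1.] F shuttle [ 1.3 -0.4 -0.2] grip 0.0146 j [-0.1  0.2 -0.7  0.7  0.  -0.2]
scene mouth [309.2 234.5] crop [204.4 241.2]
scene mouth+4 [308.1 234.2] crop [196.4 239.2]
scene tcp [339.6 241.5] crop [417.2 290.8]
scene tip [313.5 235.9] crop [234.3 251.2]
scene pin_grip 0.66 [337.6 242.5] [-154.7    3.2   40. ]
scene pin_tip 0.67 [314.8 235.5] [-74.4  -3.7  40. ]
scene pin_collar 0.62 [258.3 327.3] [-148.   458.7   40. ]
scene guide_mouth 0.9 [309.2 233.3] [-52.7  -8.3  40. ]
top mouth [296.6 232.9] crop [256.5 230.3]
top mouth+4 [296.5 231.7] crop [255.4 222. ]
top tcp [300.4 264.2] crop [283.  449.7]
top tip [296.8 237.8] crop [257.3 264.7]
top pin_grip 0.68 [207.1 271.7] [-147.   304.6   40. ]
top pin_tip 0.68 [171.3 247.2] [-54.3 411.2  40. ]
top pin_collar 0.61 [169.4 268.6] [-122.3  423.4   40. ]
top guide_mouth 0.74 [293.2 219.5] [-10.1   4.2  40. ]
t 23.4 tcp shuttle mm [-160.9   -0.2   41.6] yaw rel deg 90.33 xaxis [-0.  0. -1.] F shuttle [ 0.9 -0.4 -1.1] grip 0.0143 j [-0.1  0.2 -0.7  0.7  0.  -0.2]
```

View pics/scene24.png

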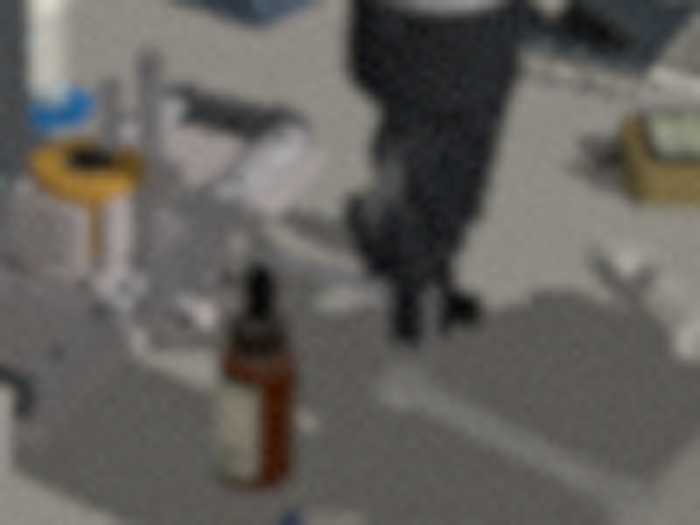

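View pics/top24.png

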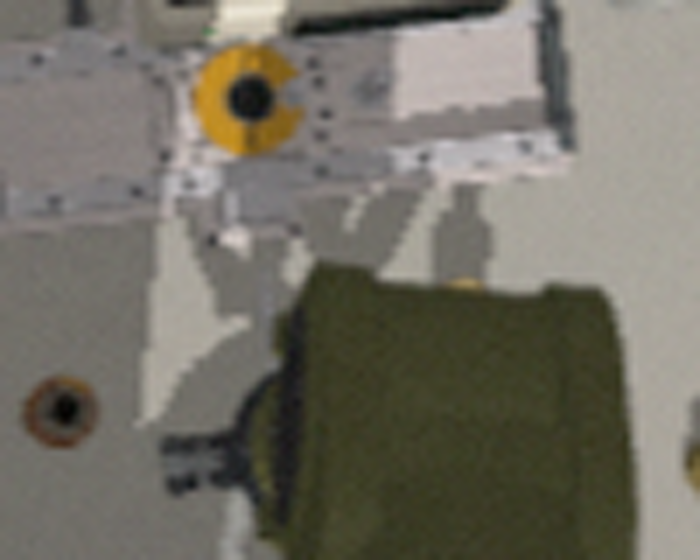

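```bash
python3 - <<'E'
from h import *
np.set_printoptions(precision=1,suppress=True)
q=viewer.snapshot("top")
acc=q["img"].astype(float)
for _ in range(3): acc+=viewer.snapshot("top")["img"]
acc/=4
cr=acc[205:265,280:315]
cr=np.clip((cr-60)*1.6,0,255).astype(np.uint8)
cv2.imwrite("pics/top25.png",cv2.resize(cr,None,fx=10,fy=10,interpolation=cv2.INTER_CUBIC))
s=monitor.state()
for n,X in (("h+",wo(-56,18,10)),("h-",wo(-56,-22,10)),("flange",wo(0,-1.5,67)),("mouthtop",wo(-49,-1.5,58)),("tip",s["eef_pos"]+R.from_quat(s["eef_rot"]).apply([0.003,0,.088])),("col",s["eef_pos"]+R.from_quat(s["eef_rot"]).apply([0.003,0,.018]))):
    u=proj(q,X); print(n,(u-np.array([280,205]))*10+5)
st()
E
```

```text
h+ [105.3 298.5]
h- [221.5 284.7]
flange [158.3 107.8]
mouthtop [174.5 258.1]
tip [171.9 336.1]
col [200.2 546. ]
t 23.6 tcp shuttle mm [-161.1   -0.2   41.4] yaw rel deg 90.33 xaxis [-0.  0. -1.] F shuttle [-0.4 -0.5 -0.3] grip 0.0141 j [-0.1  0.2 -0.7  0.7  0.  -0.2]
```

View pics/top25.png

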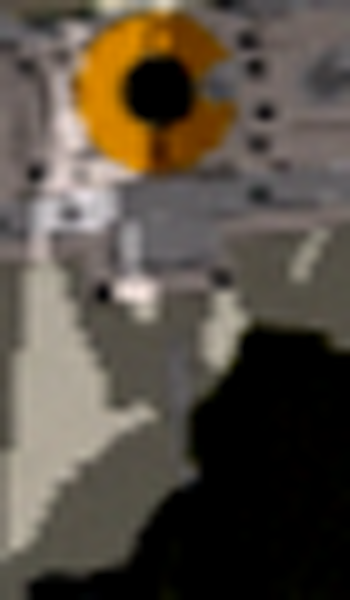

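Request:
{"api": "carry_out", "payload": {"claw": [0.0,0.0,0.0,0.0,0.0,0.0], "slide": [[0,-0.0015,0.005],[0,0,0.006],[0,0,0.005],[0,0,0.005],[0,0,0.004],[0,0,0]], "yaw": [0.3,0,0,0,0,0]}}

```text
clock: 24.2
eef_pos: [0.4689, -0.0456, 0.0413]
eef_rot: [-0.035, 0.707, 0.037, 0.705]
contact_force: [0.5, -0.3, -0.5]
grip_width: 0.0142
```

```bash
python3 -c "
from h import *
st()"
```

```text
t 24.2 tcp shuttle mm [-135.2   -1.7   41.3] yaw rel deg 90.04 xaxis [-0.003  0.002 -1.   ] F shuttle [ 0.4 -0.4 -0.5] grip 0.0142 j [-0.1   0.28 -0.63  0.66  0.   -0.2 ]
```

Request:
{"api": "carry_out", "payload": {"claw": [0.0,0.0,0.0,0.0], "slide": [[0,0,0.004],[0,0,0.003],[0,0,0.003],[0,0,0]], "yaw": [0,0,0,0]}}

```text
clock: 24.6
eef_pos: [0.4786, -0.0446, 0.0413]
eef_rot: [-0.035, 0.707, 0.037, 0.705]
contact_force: [0.1, 0.5, -1.0]
grip_width: 0.0143
```

```bash
python3 -c "
from h import *
st()
q=viewer.snapshot('scene'); cv2.imwrite('pics/s26.png',cv2.resize(q['img'][200:275,280:380],None,fx=7,fy=7,interpolation=cv2.INTER_CUBIC))"
```

```text
t 24.6 tcp shuttle mm [-125.5   -1.7   41.3] yaw rel deg 90.04 xaxis [-0.003  0.002 -1.   ] F shuttle [ 0.2  0.5 -1. ] grip 0.0143 j [-0.09  0.29 -0.61  0.67  0.   -0.2 ]
```

View pics/s26.png

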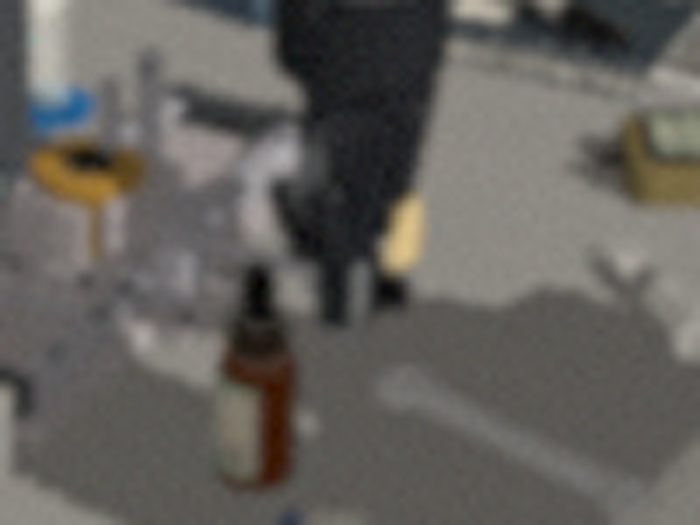

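Request:
{"api": "carry_out", "payload": {"claw": [0.0,0.0,0.0,0.0,0.0], "slide": [[0,0,0.005],[0,0,0.005],[0,0,0.005],[0,0,0.003],[0,0,0]], "yaw": [0,0,0,0,0]}}

```text
clock: 25.15
eef_pos: [0.4966, -0.0428, 0.0412]
eef_rot: [-0.035, 0.707, 0.037, 0.705]
contact_force: [0.0, -0.6, -0.7]
grip_width: 0.014
```

```bash
python3 -c "
from h import *
st()"
```

```text
t 25.15 tcp shuttle mm [-107.4   -1.7   41.2] yaw rel deg 90.04 xaxis [-0.003  0.002 -1.   ] F shuttle [-0.  -0.6 -0.7] grip 0.014 j [-0.09  0.32 -0.57  0.68  0.   -0.19]
```

Request:
{"api": "carry_out", "payload": {"claw": [0.0,0.0,0.0,0.0,0.0,0.0], "slide": [[0,0,0.005],[0,0,0.005],[0,0,0.005],[0,0,0.005],[0,0,0.005],[0,0,0]], "yaw": [0,0,0,0,0,0]}}

```text
clock: 25.75
eef_pos: [0.5219, -0.0402, 0.0412]
eef_rot: [-0.035, 0.707, 0.037, 0.705]
contact_force: [-0.2, 0.3, -1.2]
grip_width: 0.0142
```

```bash
python3 -c "
from h import *
st()
for c in ('scene','wrist'):
  q=viewer.snapshot(c); i=q['img'][190:265,270:370] if c=='scene' else q['img'][180:420,130:430]
  cv2.imwrite(f'pics/{c}27.png',cv2.resize(i,None,fx=7 if c=='scene' else 2,fy=7 if c=='scene' else 2,interpolation=cv2.INTER_CUBIC))"
```

```text
t 25.75 tcp shuttle mm [-82.   -1.7  41.2] yaw rel deg 90.04 xaxis [-0.003  0.002 -1.   ] F shuttle [-0.2  0.3 -1.2] grip 0.0142 j [-0.08  0.36 -0.51  0.7   0.   -0.18]
```

View pics/scene27.png

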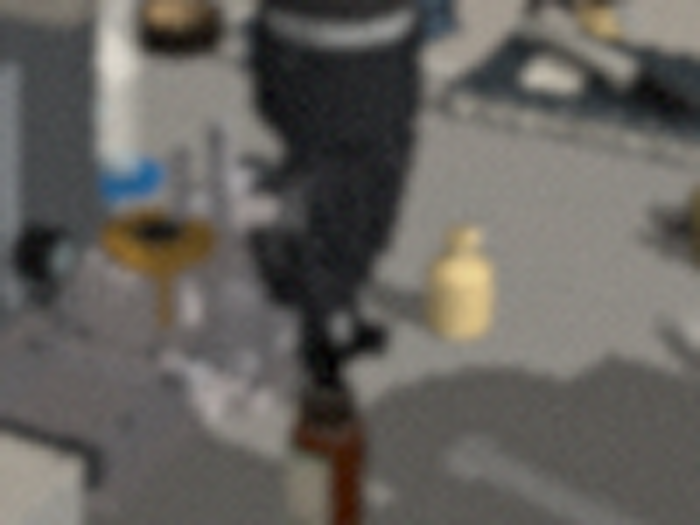

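View pics/wrist27.png

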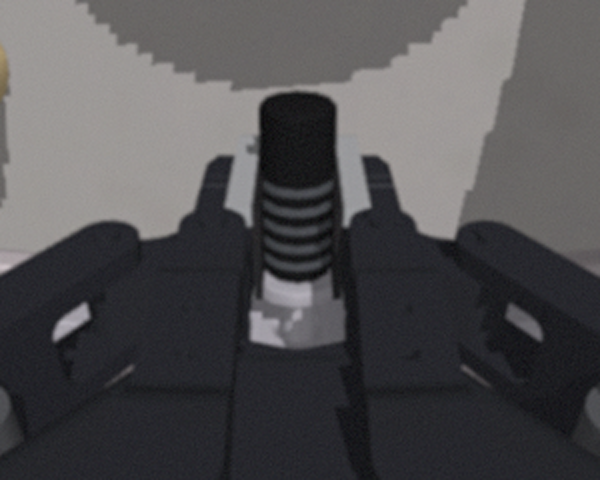

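Request:
{"api": "carry_out", "payload": {"claw": [0.0,0.0,0.0,0.0,0.0], "slide": [[0,0,0.003],[0,0,0.002],[0,0,0.002],[0,0,0.002],[0,0,0]], "yaw": [0,0,0,0,0]}}

```text
clock: 26.35
eef_pos: [0.5302, -0.0393, 0.0412]
eef_rot: [-0.035, 0.707, 0.037, 0.705]
contact_force: [0.3, -0.6, -1.9]
grip_width: 0.0142
```

```bash
python3 -c "
from h import *
st()"
```

```text
t 26.35 tcp shuttle mm [-73.7  -1.6  41.2] yaw rel deg 90.03 xaxis [-0.003  0.002 -1.   ] F shuttle [ 0.2 -0.6 -1.9] grip 0.0142 j [-0.08  0.37 -0.49  0.71  0.   -0.18]
```

Request:
{"api": "carry_out", "payload": {"claw": [0.0,0.0,0.0,0.0], "slide": [[0,0,0.0015],[0,0,0.0015],[0,0,0.001],[0,0,0]], "yaw": [0,0,0,0]}}

```text
clock: 26.75
eef_pos: [0.534, -0.0389, 0.0411]
eef_rot: [-0.035, 0.707, 0.037, 0.705]
contact_force: [0.8, 0.3, -1.1]
grip_width: 0.0141
```

```bash
python3 -c "
from h import *
st()"
```

```text
t 26.75 tcp shuttle mm [-69.9  -1.6  41.1] yaw rel deg 90.03 xaxis [-0.003  0.002 -1.   ] F shuttle [ 0.8  0.2 -1.1] grip 0.0141 j [-0.07  0.38 -0.48  0.71  0.   -0.18]
```

Request:
{"api": "carry_out", "payload": {"claw": [0.0,0.0,0.0,0.0], "slide": [[0,0,0.001],[0,0,0.001],[0,0,0.001],[0,0,0]], "yaw": [0,0,0,0]}}

```text
clock: 27.15
eef_pos: [0.5353, -0.0387, 0.0407]
eef_rot: [-0.035, 0.708, 0.036, 0.704]
contact_force: [-5.6, -0.0, 1.2]
grip_width: 0.0144
```

```bash
python3 -c "
from h import *
st()
for c in ('scene','wrist'):
  q=viewer.snapshot(c); i=q['img'][190:265,270:370] if c=='scene' else q['img'][180:420,130:430]
  cv2.imwrite(f'pics/{c}28.png',cv2.resize(i,None,fx=7 if c=='scene' else 2,fy=7 if c=='scene' else 2,interpolation=cv2.INTER_CUBIC))"
```

```text
t 27.15 tcp shuttle mm [-68.5  -1.6  40.7] yaw rel deg 90.02 xaxis [-0.006  0.002 -1.   ] F shuttle [-5.6  0.5  1.2] grip 0.0144 j [-0.07  0.38 -0.48  0.72  0.   -0.17]
```

View pics/wrist28.png

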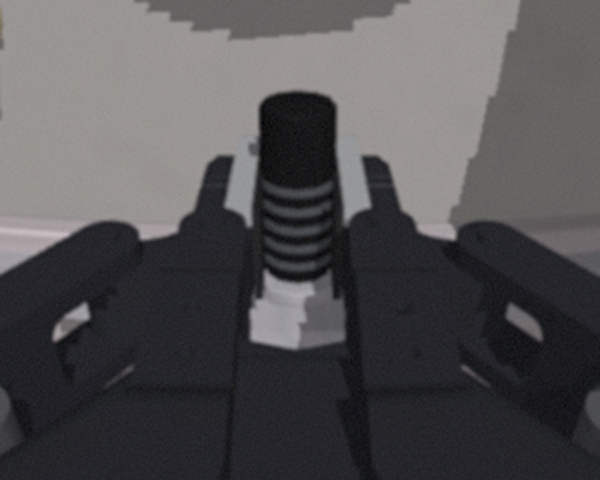

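Request:
{"api": "carry_out", "payload": {"claw": [0.0,0.0,0.0,0.0], "slide": [[0,0,0.001],[0,0,0.001],[0,0,0],[0,0,0]], "yaw": [0,0,0,0]}}

```text
clock: 27.65
eef_pos: [0.5353, -0.0387, 0.0402]
eef_rot: [-0.035, 0.71, 0.036, 0.703]
contact_force: [-9.1, -1.9, 3.8]
grip_width: 0.0142
```

```bash
python3 -c "
from h import *
st()
q=viewer.snapshot('top'); cv2.imwrite('pics/top29.png',cv2.resize(q['img'][195:275,265:345],None,fx=7,fy=7,interpolation=cv2.INTER_CUBIC))"
```

```text
t 27.65 tcp shuttle mm [-68.5  -1.5  40.2] yaw rel deg 90.01 xaxis [-0.009  0.001 -1.   ] F shuttle [-9.2 -1.   3.8] grip 0.0142 j [-0.07  0.39 -0.48  0.72  0.   -0.17]
```

View pics/top29.png

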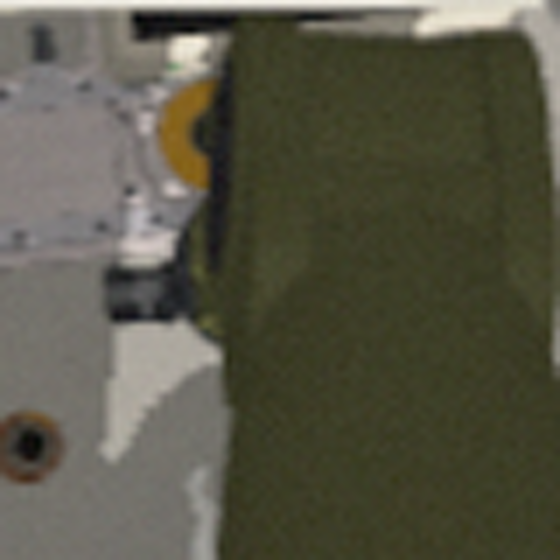

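Request:
{"api": "carry_out", "payload": {"claw": [0.035,0.045,0.045,0.045,0.045,0.045,0.045,0.045,0.045,0.045], "slide": [[0,0,0],[0,0,0],[0,0,0],[0,0,0],[-0.02,0,0],[-0.04,0,0],[-0.045,0,0],[-0.045,0,-0.02],[-0.04,0,-0.03],[0,0,0]], "yaw": [0,0,0,0,0,0,0,0,0,0]}}

```text
clock: 28.7
eef_pos: [0.4904, -0.0443, 0.2372]
eef_rot: [-0.035, 0.705, 0.036, 0.708]
contact_force: [0.3, 0.5, -0.0]
grip_width: 0.0452
```

Request:
{"api": "carry_out", "payload": {"claw": [0.045,0.045,0.045,0.045,0.045,0.045,0.045,0.045,0.045,0.045,0.045], "slide": [[0,0,0],[0,0,0],[0,0,0],[0,0,0],[0,0,0],[0,0,0],[0,0,0],[0,0,0],[0,0,0],[0,0,0],[0,0,0]], "yaw": [8.5,8.5,8.5,8.5,8.5,8.5,8.5,8.5,8.5,8.5,0]}}

```text
clock: 29.8
eef_pos: [0.4898, -0.0438, 0.2307]
eef_rot: [0.45, 0.546, -0.451, 0.543]
contact_force: [-0.9, -0.5, 0.6]
grip_width: 0.0453
```

```bash
python3 - <<'E'
from h import *
st(); p=look("w30",["pin_grip","pin_collar","guide_mouth","peg_grip","carrier"],1)
E
```

```text
t 29.8 tcp shuttle mm [-114.2   -2.   230.7] yaw rel deg 5.01 xaxis [-0.004  0.002 -1.   ] F shuttle [-0.9 -0.4  0.6] grip 0.0453 j [-0.09  0.13 -0.34  1.11  0.    1.29]
29.8 [ 0.4898 -0.0438  0.2307] [-0.0902  0.1252 -0.3367  1.1129  0.0016  1.2923]
pin_grip 0.66 [324.8 189.5] [ 0.5334 -0.0374  0.045 ]
pin_collar 0.68 [338.  188.8] [ 0.5461 -0.0342  0.045 ]
guide_mouth 0.71 [342.6 192.3] [ 0.5527 -0.0378  0.04  ]
peg_grip 0.56 [404.1 233.5] [ 0.6077 -0.0538  0.088 ]
carrier 0.7 [382.7 189.5] [ 0.6047 -0.032   0.01  ]
```

View pics/w30.png

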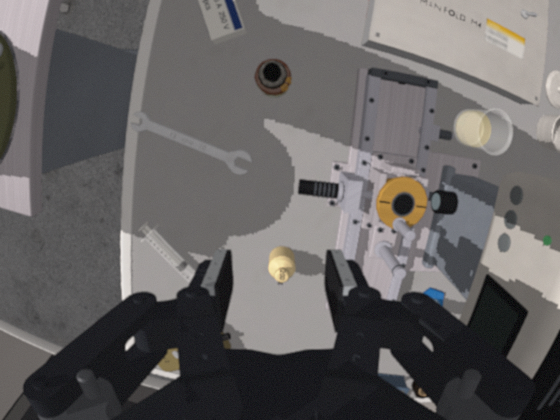

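```bash
python3 - <<'E'
import cv2
i=cv2.imread("pics/w30.png"); cv2.imwrite("pics/w30a.png",cv2.resize(i[140:290,280:460],None,fx=4.2,fy=4,interpolation=cv2.INTER_CUBIC))
E
```

```text
(no output)
```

View pics/w30a.png

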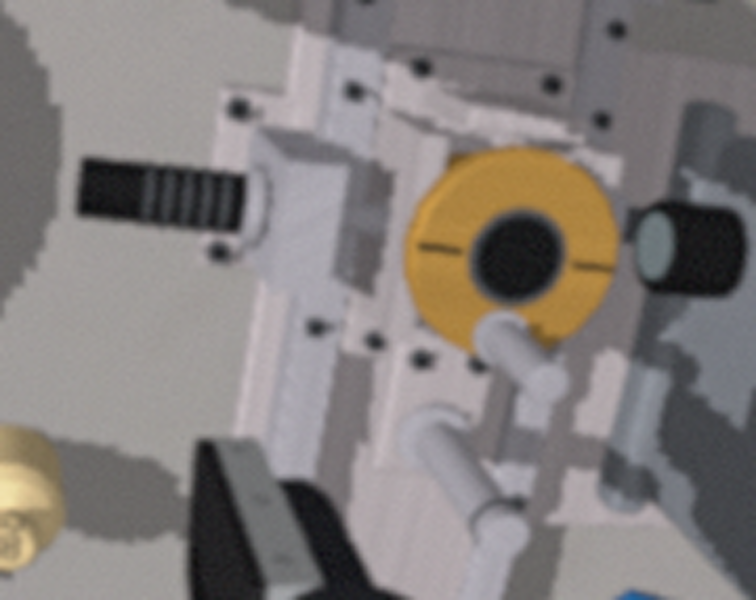

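```bash
python3 - <<'E'
from h import *
np.set_printoptions(precision=1,suppress=True)
p=viewer.snapshot("wrist"); st()
c=lambda u,v,z:sh(atz(p,(280+u/4.2-.4,140+v/4-.4),z/1000,True))
P=dict(rear=c(79,187,40),gf=c(243,201,40),blkfrontU=c(253,130,58),blkfrontL=c(248,265,58),l1=c(420,246,67),l2=c(614,269,67),flange=c(509,248,67),h1=c(238,108,10),h2=c(219,251,10),posttop=c(503,530,96),b1=c(421,67,24),b2=c(551,84,24))
for k in P: print(k,P[k])
for a,b in (("rear","gf"),("l1","l2"),("b1","b2")):
    d=P[b]-P[a]; print(a,np.degrees(np.arctan2(d[1],d[0])))
for n in ("cylinder","beaker","dropper_bottle","weight_200"):
    print(n,[(round(r["score"],2),atz(p,r["location"],0,True)*1000) for r in viewer.place_of(p,n)[:1]])
E
```

```text
t 30.15 tcp shuttle mm [-114.4   -2.   231.2] yaw rel deg 5.09 xaxis [-0.  0. -1.] F shuttle [0.4 0.5 0.2] grip 0.045 j [-0.1  0.1 -0.3  1.1  0.   1.3]
rear [-95.9  -0.6  40. ]
gf [-56.7  -0.4  40. ]
blkfrontU [-60.4  20.7  58. ]
blkfrontL [-57.  -11.7  58. ]
l1 [-20.3  -1.   67. ]
l2 [29.5 -2.2 67. ]
flange [ 1.4  0.5 67. ]
h1 [-55.2  18.1  10. ]
h2 [-54.9 -22.   10. ]
posttop [  2.9 -59.5  96. ]
b1 [-12.7  36.2  24. ]
b2 [23.3 36.1 24. ]
rear 0.2168563576549557
l1 -1.378489439872502
b1 -0.1624373563182556
cylinder [(0.71, array([ 726. , -170.5,   -0. ]))]
beaker [(0.91, array([698.5,  60.4,   0. ]))]
dropper_bottle [(0.9, array([462.3,  60.1,   0. ]))]
weight_200 [(0.88, array([ 506.7, -134.7,    0. ]))]
```

```bash
python3 -c "
from h import *
st(); print(workorder.hand_in())"
```

```text
t 30.35 tcp shuttle mm [-114.4   -2.1  231.3] yaw rel deg 5.05 xaxis [-0.003  0.002 -1.   ] F shuttle [-0.4  0.6  0.1] grip 0.0449 j [-0.09  0.12 -0.34  1.11  0.    1.29]
the job is handed in; nothing more can be done
None
```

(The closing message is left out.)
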